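# Stand the toppled bud vase in the banding chuck and close the jaws on it

## Task

The bud vase has toppled over against one of the open jaws of the banding chuck. Stand it upright on its foot between the three jaws first - never close the jaws on a leaning vase - then turn the chuck's plate clockwise until all three jaws hold the vase snugly and upright in the centre. The vase is brittle, so push it and squeeze it gently, and leave the other things on the bench where they are.

Things in the scene. Friction and masses are not known exactly. Their poses are not given: they have to be found in the camera images.
- vase: pale bisque bud vase, 0.15-0.35 kg, 150 mm tall, leaning 35-40 degrees at the start. Straight round body to 104 mm, hand-thrown, 49 to 55 mm diameter (not known closer: feel for the grip), shoulder to a 26 mm neck at 127 mm, solid. Origin: centre of its flat foot; z up its axis. Centre of mass 60 mm up: leaning under 20 degrees it rights itself.
- vase_mouth (a point): centre of the vase's 33 mm lip, on its axis 150 mm from the foot
- chuck: self-centring banding chuck on a low cast banding wheel whose head is locked: it does not move. 240 mm diameter; origin on the bench under its axis
- chuck_centre (a point): centre of the turning plate's top face, 84 mm above the bench; the vase stands here. The plate is a flat aluminium disc of 244 mm diameter
- plate (a joint): angle of the turning plate, rad: 0 open (start), grows clockwise seen from above, limit 2.4. Pegs and jaws go round with it; each rad moves all jaws 15 mm inward: they meet the vase at 1.7 to 2.0 rad. Stiff (0.45 N m: about 4 N at a peg), stays where left and keeps its grip. Once the jaws bite, each mm of peg travel adds 2 to 3 N; 8 to 12 N at the peg is a snug grip
- peg0 (a point): top centre of a turning peg: upright steel pin of 16 mm diameter standing 36 mm above the plate's top face, 108 mm from the axis, halfway between two jaws. Push it sideways to turn the plate
- peg1 (a point): second turning peg, 120 degrees counter-clockwise from peg0, same size
- peg2 (a point): third turning peg, 240 degrees counter-clockwise from peg0, same size
- jaw0: jaw the vase leans on: aluminium slider 56 mm long, 22 wide, 9 high on the plate, with an upright rubber V pad (32 mm wide, top 46 mm above the plate) at its inner end. Origin at the pad's foot, 4.5 mm outboard of the V's bottom; x outward. At the start the V's bottom is 52 mm from the axis, the slider's outer end about 117 mm
- jaw1: second jaw, 120 degrees counter-clockwise, same as jaw0
- jaw2: third jaw, 240 degrees counter-clockwise, same as jaw0
- glaze_pot: bystander: small white lidded pot, 64 mm diameter, 52 mm high, on the bench beside the chuck; origin under its centre
- kiln_prop: bystander: tubular kiln prop, 44 mm diameter, 50 mm high, standing on the bench beside the chuck; origin under its centre
- brush: bystander: banding brush, 190 mm long, lying on the bench
- stamp: bystander: dark steel stamping tool, 137 mm long, lying on the bench; origin at its thin end, x along it
- bowl: bystander: bisque bowl, 124 mm diameter, 62 mm high, on the bench
- tumbler: bystander: bisque tumbler, 76 mm diameter, 100 mm high, on the bench
- rib: bystander: flat wooden rib, 90 x 45 x 7 mm, on the bench
Mind the look-alikes: they are no part of the job. Leave any red look-alike of the chuck alone.

How it is judged:
By the outcome, as a careful person would: the job done as asked, in the order asked, and still so for the second after the job is handed in, with the robot touching nothing.
It also fails if it takes over 72 s, if anything falls off the work surface, if the arm or the gripper's body presses on something with over 40 N, if the wrist force passes 120 N, or if a joint passes its speed limit or range.

## Robot

A 6-joint arm with a two-finger parallel gripper is mounted at the origin on the work surface. World frame = base frame: x ahead of the robot, y to its left, z up, the work surface at z = 0. Lengths are in m, angles in rad, forces in N, time in s.
With the tool pointing down it reaches from about 0.325 to 0.925 m from the base axis. Payload 3.1 kg.
Tool frame: the origin (TCP) lies at the very end of the fingers, on their centre line; the grasp point (between the pads) lies 19 mm behind it (manip.grasp_offset is the distance from the TCP to the grasp point, in m); z points along the fingers, y is the line along which they close (so a half turn about z gives the same grasp; the last joint's range is limited). The gripper opens to 85 mm and grips with 20 to 120 N. Pads are 22 mm wide; open, the fingers measure 114 mm over their backs; the gripper's body (76 mm by 85 mm) begins 54 mm behind the grasp point. The pads swing forward as they close: fully open they stand 13 mm farther back than shut.
Start: joints at [-1.287, 0.217, 1.613, -0, 1.311, -0.112], TCP at [0.241, -0.577, 0.206] pointing down, gripper open.
Joint ranges: [-2.75, 2.75], [-0.78, 2.1], [0.31, 2.55], [-1.13, 4.27], [0.13, 2.63], [-2.58, 2.58]. Speed limits (rad/s): [2.79, 2.79, 3.14, 3.14, 3.14, 3.14].

## Interface

Orientations are given as a rotation vector (axis times angle).
In Python, from bench import manip gives the robot as it stands.
- The arm moves only by the shell command python3 -m crank 'ROWS' [FORCE]. ROWS is JSON, a list of rows, each a list of 7 numbers: the closure, from 0 (fully open) to 1 (shut), then the shift along the tool's x, y, z in cm, then the turn, a rotation vector about the tool's x, y, z in degrees. A call has 1 to 20 rows; each row shifts and turns the commanded pose from where the row before left it, along the tool's axes as they then stand; what a row does not reach is not made up. A row lasts 1/10 s, in which the tool goes at most 50 mm and 8.59 degrees, less where a joint would pass 70% of its speed; a pose out of reach is approached as far as the arm can. A call is refused whole if a number of a shift passes 5 or a number of a turn 8.59, either way. A call with a gripper value outside its range is refused whole. The fingers move at their own pace and stop on an object; FORCE is the grip in N (left out, the last holds). Time passes only in rows, so rows that do not move let the fingers close. It gives the time, the measured TCP pose, the force, the opening and the grip force at its end, in the units of the state.
- manip.get_obs(): the state, without advancing time (a new reading comes with each control period).
- manip.read_camera(name): name is "scene" or "side" or "wrist"; returns the picture (420x560x3 uint8, red, green, blue); there is no depth.
- manip.camera_params(name): a dict with "camera_matrix" (3x3 intrinsics, pixels), "k1" (the pictures are not rectified: a ray, as slopes to the right and down, at radius r is drawn at 1 + k1 r^2 times it, then the intrinsics apply), "origin" and "orientation" of the camera in the world. Camera axes: x right, y down, z forward; pixel columns grow to the right and rows downward; lengths in m; the calibration is good to about 2 mm. A picture is of the moment at which its call begins: read the wrist's pose just before it. camera_params takes no time and is no camera call; for the wrist camera it gives the pose at the moment of the call.
- manip.sign_off(): hands the job in; it is judged then, once.
Trained networks look in the newest picture that a camera, given by its name, has taken for a name from the list of things; names that differ only in an ending like _2 or _b are one class to them, and where a whole thing is asked for, a point or a joint stands for the part that bears it (a point fixed in the world has none). Each returns a list of dicts, best first, with "p" (0 to 1); they miss things now and then, are a little off and sometimes report something else, mostly with a low value. They report only what shows in the picture. A call takes as long as a camera call. They do not tell look-alikes from the thing itself.
- manip.spot_in(label, camera): "bbox" ([centre column, centre row, width, height] in pixels, round what is visible of it).
- manip.landmark_of(label, camera): "centre" ([row, column] in pixels: a listed point, or the origin of a listed thing).
The state is a dict: "time": time; "q": joint angles; "qvel": joint speeds; "joint_efforts": joint torques, N m; "tool_pos": TCP position; "ee_rot": TCP orientation; "force": force on the tool from outside, world axes, zero at the start; "ft_torque": the same for the moment, N m; "width": finger opening in m; "gripper_force": force on a finger pad.
Only numpy, scipy, OpenCV 4.12 (cv2) and the standard library are available. Lean on these libraries where they do the work, as an engineer would, in place of code of your own. Each camera call takes 0.05 s, during which the arm holds its last target. There are 200 camera calls.

## Working session

There is one attempt and no reset: what is moved stays moved. The work goes in short steps, Python scripts to look and compute and a shell command to move; the robot and the scene stay as the last step left them, time stands still between calls to the robot, and variables do not carry over. Pictures are saved under pics/ and viewed, at most 10 in all, crops included, and the job is handed in when it is done.

```bash
ls; mkdir -p pics
cat > h.py <<'E'
import numpy as np, cv2
from bench import manip
from scipy.spatial.transform import Rotation as R
def cam(n):
    p=manip.camera_params(n); o=np.array(p["orientation"],float)
    M=R.from_rotvec(o).as_matrix() if o.size==3 else (o if o.shape==(3,3) else None)
    return np.array(p["camera_matrix"]),p["k1"],np.array(p["origin"]),M
def ray(n,col,row,c=None):
    K,k1,o,M=c or cam(n)
    d=np.array([(col-K[0,2])/K[0,0],(row-K[1,2])/K[1,1]]); u=d.copy()
    for _ in range(30): u=d/(1+k1*(u@u))
    v=M@np.array([u[0],u[1],1]); return o,v/np.linalg.norm(v)
def atz(n,col,row,z,c=None):
    o,v=ray(n,col,row,c); return o+v*(z-o[2])/v[2]
def tri(a,b):
    (o1,v1),(o2,v2)=a,b
    A=np.stack([v1,-v2],1); t=np.linalg.lstsq(A,o2-o1,rcond=None)[0]
    p,q=o1+t[0]*v1,o2+t[1]*v2; return (p+q)/2,np.linalg.norm(p-q)
def proj(n,P,c=None):
    K,k1,o,M=c or cam(n); x=M.T@(np.array(P)-o); u=x[:2]/x[2]; u=u*(1+k1*(u@u))
    return K[0,0]*u[0]+K[0,2],K[1,1]*u[1]+K[1,2]
E
python3 - <<'E'
from h import *
np.set_printoptions(precision=4,suppress=True)
ims=[]
for n in ["scene","side"]:
    im=manip.read_camera(n); cv2.imwrite(f"pics/{n}0.png",im[:,:,::-1])
    p=manip.camera_params(n); print(n,p)
    for l in ["chuck_centre","vase","vase_mouth","peg0","jaw0","chuck"]:
        print(l,[(np.round(d["centre"]),round(d["p"],2)) for d in manip.landmark_of(l,n)][:5])
    for l in ["chuck","vase"]: print(l,[(np.round(d["bbox"]),round(d["p"],2)) for d in manip.spot_in(l,n)][:4])
print(manip.get_obs())
E
```

```text
pics
scene {'camera_matrix': array([[408.6372,   0.    , 282.9523],
       [  0.    , 408.6372, 201.4919],
       [  0.    ,   0.    ,   1.    ]]), 'k1': -0.11256274487132448, 'origin': array([ 0.9827, -0.7898,  0.7737]), 'orientation': array([-2.1151, -0.613 ,  0.3273])}
chuck_centre [(array([290.,  89.]), 0.82), (array([192., 298.]), 0.16)]
vase [(array([225., 300.]), 0.67)]
vase_mouth [(array([174., 328.]), 0.84), (array([269., 165.]), 0.42)]
peg0 [(array([230., 262.]), 0.86), (array([226., 338.]), 0.81), (array([292.,  36.]), 0.76), (array([193., 295.]), 0.75), (array([304., 111.]), 0.58)]
jaw0 [(array([312.,  79.]), 0.95), (array([278.,  75.]), 0.87), (array([218., 277.]), 0.85), (array([285., 112.]), 0.6), (array([244., 300.]), 0.57)]
chuck [(array([315.,  98.]), 0.79), (array([248., 300.]), 0.56)]
chuck [(array([301., 232.,  89.,  84.]), 0.82), (array([225., 336.,  38.,  57.]), 0.43)]
vase [(array([314., 200.,  48.,  54.]), 0.75), (array([300., 226.,  90.,  69.]), 0.65)]
side {'camera_matrix': array([[422.099 ,   0.    , 281.1494],
       [  0.    , 422.099 , 215.3413],
      
[... 628 characters left out ...]
, 0.29)]
chuck [(array([248., 276.]), 0.82)]
chuck [(array([275., 236.,  69.,  58.]), 0.77), (array([412., 196.,  40.,  27.]), 0.58)]
vase [(array([267., 217.,  33.,  34.]), 0.62), (array([277., 229.,  69.,  50.]), 0.45)]
{'time': 0.9, 'q': array([-1.2872,  0.2169,  1.6134, -0.    ,  1.3113, -0.1122]), 'qvel': array([ 0.0002, -0.0011, -0.0002, -0.0003,  0.0003,  0.0014]), 'joint_efforts': array([  0.0015, -39.6878, -30.4259,  -0.0001,   0.0005,   0.    ]), 'tool_pos': array([ 0.241 , -0.5767,  0.206 ]), 'ee_rot': array([ 3.0802,  0.6176, -0.    ]), 'force': array([-0.513 , -0.1041, -0.3096]), 'ft_torque': array([ 0.0184, -0.0861, -0.0505]), 'gripper_force': 0.0, 'width': 0.08533417430962179}
```

View pics/scene0.png

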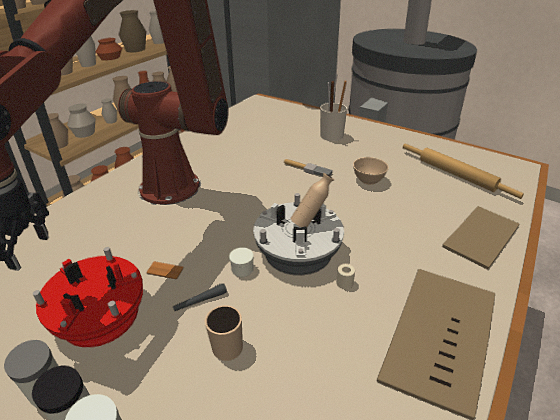

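View pics/side0.png

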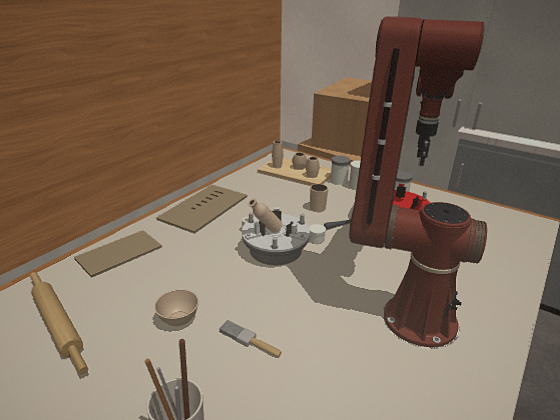

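The real chuck is the grey one: scene (300,235), side (276,238). The red look-alike is at scene (90,300), side (405,195). The vase lies across the grey chuck, with its mouth at scene (326,182), side (251,204). I'll triangulate these next.

Run:
```python
from h import *
import itertools
np.set_printoptions(precision=4,suppress=True)
S=cam("scene");D=cam("side")
sp=[(262,230),(338,226),(295,193)]; dp=[(303,216),(277,237),(253,211)]
for s in sp: print("scene peg",s,atz("scene",*s,.12,S))
for s in dp: print("side peg",s,atz("side",*s,.12,D))
print("mouth",tri(ray("scene",328,174,S),ray("side",250,204,D)), "alt",tri(ray("scene",326,182,S),ray("side",252,203,D)))
print("vase foot",tri(ray("scene",300,225,S),ray("side",276,226,D)))
print("centre side",atz("side",278,228,.084,D))
c=np.mean([atz("scene",*s,.12,S) for s in sp],0); print(c)
print("wristcam",manip.camera_params("wrist"))
for n,a,b in [("pot",(241,262),(317,234)),("prop",(346,277),(240,232))]: print(n,atz("scene",*a,.03,S),atz("side",*b,.03,D))
for n in ["scene","side"]:
    im=cv2.imread(f"pics/{n}0.png"); x,y=(245,160) if n=="scene" else (225,185)
    cv2.imwrite(f"pics/{n}0c.png",cv2.resize(im[y:y+120,x:x+ (120 if n=="scene" else 110)],None,fx=5,fy=5,interpolation=2)[:600])
a=cv2.imread("pics/scene0c.png");b=cv2.imread("pics/side0c.png")
cv2.imwrite("pics/cc.png",cv2.resize(np.hstack([a,b]),(800,417)))
```

```text
scene peg (262, 230) [ 0.5014 -0.1417  0.12  ]
scene peg (338, 226) [ 0.6575 -0.0249  0.12  ]
scene peg (295, 193) [0.4854 0.0465 0.12  ]
side peg (303, 216) [ 0.4935 -0.1335  0.12  ]
side peg (277, 237) [0.4894 0.0345 0.12  ]
side peg (253, 211) [ 0.6607 -0.0561  0.12  ]
mouth (array([0.588 , 0.0465, 0.2171]), np.float64(0.004523547211186975)) alt (array([0.5963, 0.0233, 0.2077]), np.float64(0.007355420574501896))
vase foot (array([ 0.556 , -0.0495,  0.0971]), np.float64(0.005426884718113624))
centre side [ 0.5521 -0.0613  0.084 ]
[ 0.5481 -0.04    0.12  ]
wristcam {'camera_matrix': array([[293.0512,   0.    , 276.4627],
       [  0.    , 293.0512, 206.4031],
       [  0.    ,   0.    ,   1.    ]]), 'k1': -0.002495824598077727, 'origin': array([ 0.3126, -0.5471,  0.3734]), 'orientation': array([ 2.3974, -1.5952, -0.2429])}
pot [ 0.4646 -0.1912  0.03  ] [ 0.459  -0.1841  0.03  ]
prop [ 0.7217 -0.0945  0.03  ] [ 0.7006 -0.0253  0.03  ]
```

View pics/cc.png

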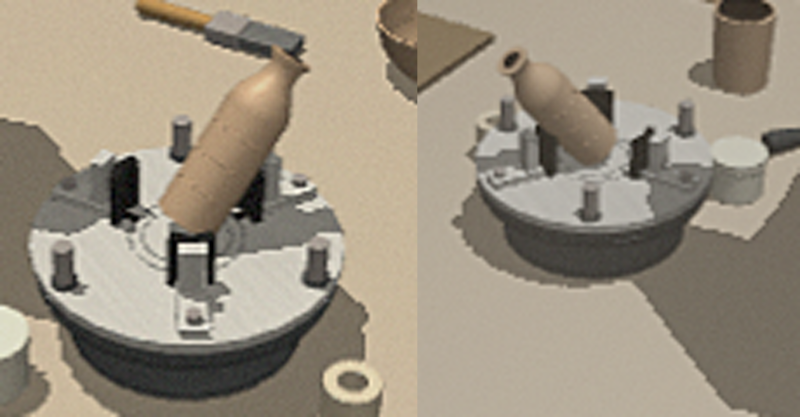

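The crop confirms the grey chuck with three pegs. The vase leans away from the scene camera onto the jaw on the +y side, with its mouth at crop (290,62) and (514,60). I'll fit the chuck pose and look from the wrist camera.

```bash
python3 - <<'E'
from h import *
from scipy.optimize import least_squares
np.set_printoptions(precision=4,suppress=True)
S=cam("scene");D=cam("side")
ob=[("A",S,262.5,230,0),("B",S,337,228,120),("C",S,296,194,240),("A",D,302.5,215,0),("B",D,251.5,212.5,120),("C",D,276,237,240)]
def f(p):
    r=[]
    for n,c,u,v,a in ob:
        t=np.radians(p[2]+a); q=proj("",[p[0]+.108*np.cos(t),p[1]+.108*np.sin(t),.12],c); r+=[q[0]-u,q[1]-v]
    return r
s=least_squares(f,[.55,-.05,243]); print(s.x,np.round(s.fun,1))
m,e=tri(ray("",328.4,177.8,S),ray("",252.9,202.3,D)); print("mouth",m,e); d=m[:2]-s.x[:2]; print(np.degrees(np.arctan2(d[1],d[0])),np.hypot(*d))
K,k,o,M=cam("wrist"); ob_=manip.get_obs(); T=R.from_rotvec(ob_["ee_rot"]).as_matrix()
print("cam in tool",T.T@(o-ob_["tool_pos"]),"\n",T.T@M)
E
python3 -m crank '[[1,3.3,-2.7,-0.85,0,0,0],[1,3.3,-2.7,-0.85,0,0,0],[1,3.3,-2.7,-0.85,0,0,0],[1,3.3,-2.7,-0.85,0,0,0],[1,3.3,-2.7,-0.85,0,0,0],[1,3.3,-2.7,-0.85,0,0,0],[1,3.3,-2.7,-0.85,0,0,0],[1,3.3,-2.7,-0.85,0,0,0]]'
```

```text
[  0.5502  -0.0456 244.1202] [-0.2  0.5 -1.1  0.7 -0.2 -0.1 -0.4 -0.8 -1.   0.7 -0.7  1.2]
mouth [0.5937 0.0298 0.2152] 0.0030143521728821215
60.01900362336882 0.08702701979797685
cam in tool [ 0.0775  0.0003 -0.1674] 
 [[ 0.0008 -0.9546 -0.298 ]
 [ 1.      0.0007  0.0004]
 [-0.0002 -0.298   0.9546]]
time: 1.7
tool_pos: [0.4019, -0.274, 0.2746]
ee_rot: [3.08, 0.617, 0.001]
force: [1.0, -0.8, 0.5]
width: -0.0001
gripper_force: 0.0
```

```bash
python3 -m crank '[[1,3.4,-2.45,-0.7,0,0,0],[1,3.4,-2.45,-0.7,0,0,0],[1,3.4,-2.45,-0.7,0,0,0],[1,3.4,-2.45,-0.7,0,0,0],[1,3.4,-2.45,-0.3,0,0,0],[1,3.4,-2.45,0,0,0,0],[1,3.4,-2.45,0,0,0,0],[1,3.4,-2.45,0,0,0,0],[1,3.4,-2.45,0,0,0,0],[1,3.4,-2.45,0,0,0,0],[1,0,0,0,0,0,-8.26],[1,0,0,0,0,0,-8.26],[1,0,0,0,0,0,-8.26],[1,0,0,0,0,0,-8.26],[1,0,0,0,0,0,-8.26],[1,0,0,0,0,0,0]]'
python3 - <<'E'
from h import *
np.set_printoptions(precision=4,suppress=True)
o=manip.get_obs(); print(o["tool_pos"],R.from_rotvec(o["ee_rot"]).as_matrix()[:,0],o["q"])
c=cam("wrist"); im=manip.read_camera("wrist"); cv2.imwrite("pics/w1.png",im[:,:,::-1])
for l in ["vase_mouth","peg0","jaw0"]: print(l,[(np.round(d["centre"]),round(d["p"],2)) for d in manip.landmark_of(l,"wrist")][:5])
for d in manip.landmark_of("peg0","wrist")[:4]: print(atz("",d["centre"][1],d["centre"][0],.12,c))
for d in manip.landmark_of("vase_mouth","wrist")[:1]: print(atz("",d["centre"][1],d["centre"][0],.217,c))
print("pred centre",proj("",[.55,-.0456,.084],c))
E
```

```text
time: 3.3
tool_pos: [0.6205, 0.0816, 0.305]
ee_rot: [-2.665, -1.664, 0.0]
force: [-0.9, 0.9, -0.1]
width: -0.0
gripper_force: 0.0
[0.6205 0.0816 0.305 ] [ 0.4389  0.8985 -0.    ] [0.0187 0.1579 1.4978 0.     1.486  0.473 ]
vase_mouth [(array([256., 274.]), 0.62)]
peg0 [(array([346., 272.]), 0.91), (array([248., 344.]), 0.81), (array([246., 206.]), 0.57)]
jaw0 [(array([234., 272.]), 0.7), (array([286., 244.]), 0.6)]
[ 0.5067 -0.1402  0.12  ]
[ 0.6623 -0.0388  0.12  ]
[0.4997 0.0428 0.12  ]
[0.5962 0.0341 0.217 ]
pred centre (np.float64(270.5264981976009), np.float64(271.0242327379489))
```

View pics/w1.png

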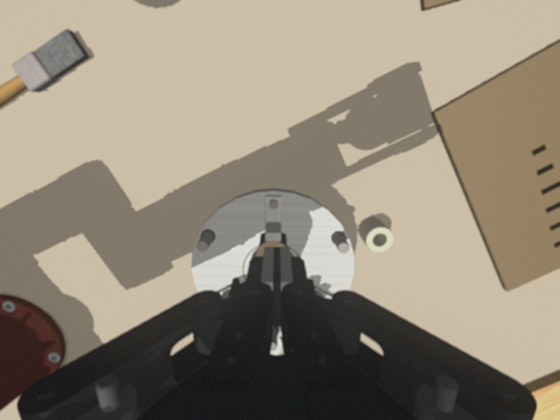

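The wrist view shows jaw0 on the tool axis at (272,234) and pegs at (344,248) and (206,246). That puts the finger behind the vase mouth and in line with the lean. Next I descend and push gently.

```bash
python3 -m crank '[[1,0,0,4,0,0,0],[1,0,0,4,0,0,0],[1,0,0,2,0,0,0],[1,0,0,1,0,0,0],[1,-1,0,0,0,0,0],[1,-1,0,0,0,0,0],[1,-0.5,0,0,0,0,0],[1,-0.3,0,0,0,0,0],[1,-0.3,0,0,0,0,0],[1,-0.3,0,0,0,0,0],[1,-0.3,0,0,0,0,0],[1,-0.3,0,0,0,0,0],[1,-0.3,0,0,0,0,0],[1,-0.3,0,0,0,0,0]]'
python3 - <<'E'
from h import *
a=manip.read_camera("scene")[160:280,245:365];b=manip.read_camera("side")[185:305,225:345]
cv2.imwrite("pics/p1.png",cv2.resize(np.hstack([a,b])[:,:,::-1],(800,400),interpolation=2))
E
```

```text
time: 5.0
tool_pos: [0.6003, 0.0401, 0.1949]
ee_rot: [-2.664, -1.664, 0.0]
force: [0.4, 0.0, 0.4]
width: -0.0003
gripper_force: 0.0
```

View pics/p1.png

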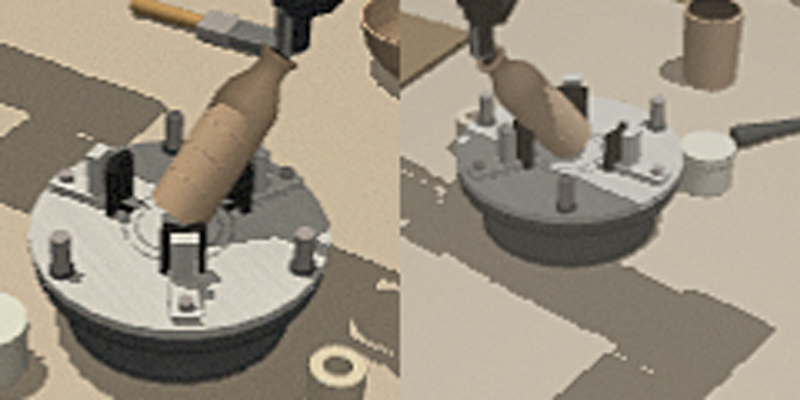

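The finger is at the lip, scene crop (285,45), and centred on it in both views. I'll continue the push slowly.

```bash
python3 -m crank '[[1,-0.3,0,0,0,0,0],[1,-0.3,0,0,0,0,0],[1,-0.3,0,0,0,0,0],[1,-0.3,0,0,0,0,0],[1,-0.3,0,0,0,0,0],[1,-0.3,0,0,0,0,0],[1,-0.2,0,0,0,0,0],[1,-0.2,0,0,0,0,0]]'
python3 - <<'E'
from h import *
a=manip.read_camera("scene")[160:280,245:365];b=manip.read_camera("side")[185:305,225:345]
cv2.imwrite("pics/p2.png",cv2.resize(np.hstack([a,b])[:,:,::-1],(800,400),interpolation=2))
E
```

```text
time: 5.9
tool_pos: [0.5956, 0.0215, 0.2009]
ee_rot: [2.66, 1.662, 0.019]
force: [3.2, 4.6, 13.6]
width: 0.0001
gripper_force: 7.3
```

View pics/p2.png

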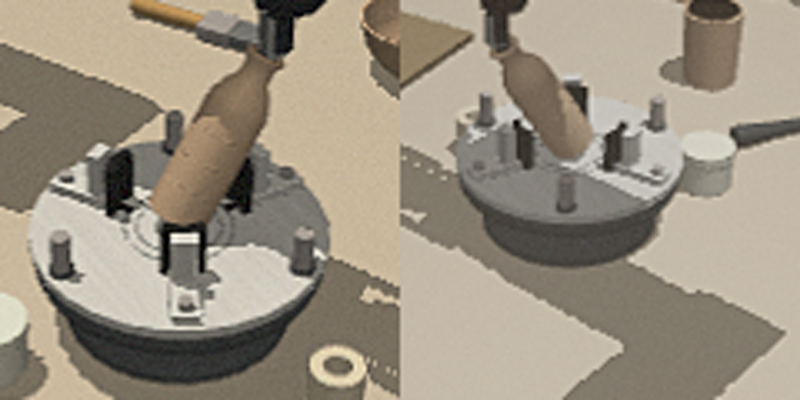

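The tool reads 13.6 N upward and sits 6 mm above its commanded height, so the tip is riding on the rim of the lip. I'll ease up, back away, and come in lower.

```bash
python3 -m crank '[[1,0,0,-0.3,0,0,0],[1,0,0,-0.3,0,0,0],[1,0,0,-0.3,0,0,0],[1,0,0,-0.3,0,0,0],[1,0,0,-0.3,0,0,0],[1,0,0,-0.3,0,0,0],[1,0,0,-0.5,0,0,0],[1,0,0,-0.5,0,0,0],[1,0,0,-1,0,0,0],[1,0,0,-2,0,0,0],[1,0,0,0,0,0,0]]'
python3 - <<'E'
from h import *
np.set_printoptions(precision=4,suppress=True)
A=manip.read_camera("scene");B=manip.read_camera("side")
m=[manip.landmark_of("vase_mouth",n)[0] for n in ("scene","side")]; print(m)
(r1,c1),(r2,c2)=m[0]["centre"],m[1]["centre"]; print(tri(ray("scene",c1,r1),ray("side",c2,r2)))
a=A[160:280,245:365];b=B[185:305,225:345]
cv2.imwrite("pics/p3.png",cv2.resize(np.hstack([a,b])[:,:,::-1],(800,400),interpolation=2))
E
```

```text
time: 7.1
tool_pos: [0.593, 0.0203, 0.2572]
ee_rot: [2.661, 1.662, 0.009]
force: [0.8, 0.4, 1.1]
width: 0.0
gripper_force: 0.0
[{'centre': [174.3, 327.9], 'p': 0.95}, {'centre': [205.3, 251.1], 'p': 0.76}]
(array([0.585 , 0.0477, 0.2142]), np.float64(0.0005170713987117556))
```

View pics/p3.png

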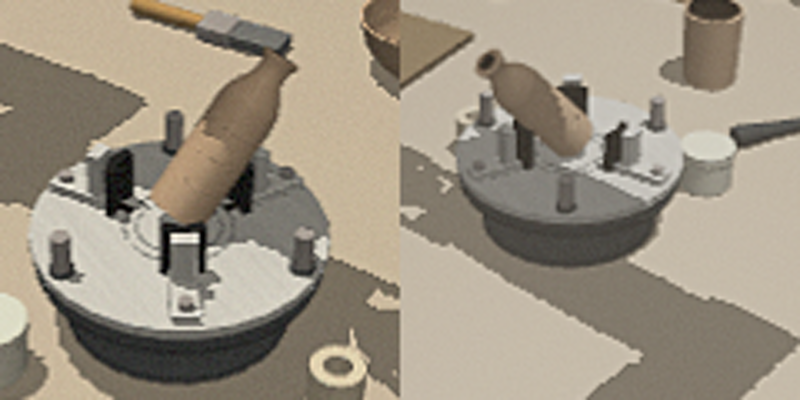

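The vase is back against the jaw and undamaged, with its mouth nearer r ≈ 0.09-0.1 m. I'll start farther out and lower this time.

```bash
python3 -m crank '[[1,3,0,0,0,0,0],[1,3,-0.6,0,0,0,0],[1,2.5,-0.6,0,0,0,0],[1,0,0,4,0,0,0],[1,0,0,3,0,0,0],[1,0,0,1.3,0,0,0],[1,-1,0,0,0,0,0],[1,-1,0,0,0,0,0],[1,-0.5,0,0,0,0,0],[1,-0.3,0,0,0,0,0],[1,-0.3,0,0,0,0,0],[1,-0.3,0,0,0,0,0],[1,-0.3,0,0,0,0,0],[1,-0.3,0,0,0,0,0],[1,-0.3,0,0,0,0,0],[1,-0.3,0,0,0,0,0]]'
python3 - <<'E'
from h import *
A=manip.read_camera("scene");B=manip.read_camera("side")
a=A[160:280,245:365];b=B[185:305,225:345]
cv2.imwrite("pics/p4.png",cv2.resize(np.hstack([a,b])[:,:,::-1],(800,400),interpolation=2))
E
```

```text
time: 8.9
tool_pos: [0.597, 0.0608, 0.17]
ee_rot: [-2.664, -1.664, -0.0]
force: [0.7, 0.2, 0.6]
width: 0.0001
gripper_force: 0.4
```

View pics/p4.png

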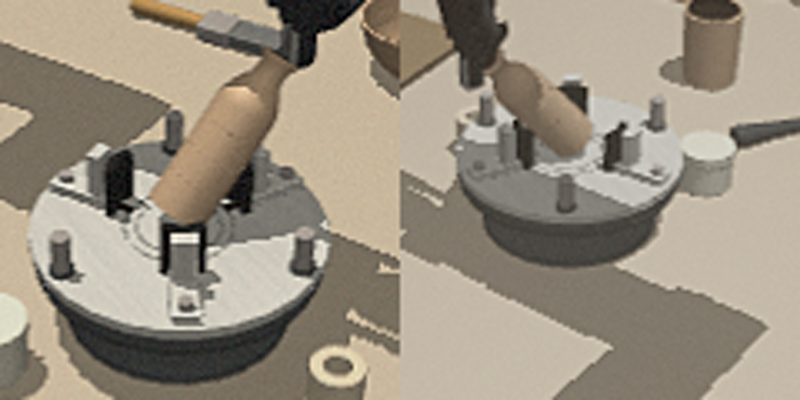

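The finger is now below and behind the lip, side crop (470,75). I'll continue the push.

```bash
python3 -m crank '[[1,-0.3,0,0,0,0,0],[1,-0.3,0,0,0,0,0],[1,-0.3,0,0,0,0,0],[1,-0.3,0,0,0,0,0],[1,-0.3,0,0,0,0,0]]'; python3 -m crank '[[1,-0.3,0,0,0,0,0],[1,-0.3,0,0,0,0,0],[1,-0.2,0,0,0,0,0]]'
python3 - <<'E'
from h import *
np.set_printoptions(precision=4,suppress=True)
A=manip.read_camera("scene");B=manip.read_camera("side")
m=[manip.landmark_of("vase_mouth",n)[:2] for n in ("scene","side")]; print(m)
(r1,c1),(r2,c2)=m[0][0]["centre"],m[1][0]["centre"]; print(tri(ray("scene",c1,r1),ray("side",c2,r2)))
E
```

```text
time: 9.5
tool_pos: [0.5903, 0.047, 0.17]
ee_rot: [2.665, 1.664, -0.0]
force: [0.1, 0.7, -0.4]
width: 0.0002
gripper_force: 0.1
time: 9.8
tool_pos: [0.5868, 0.0398, 0.1699]
ee_rot: [-2.665, -1.664, 0.0]
force: [0.0, -0.3, 0.7]
width: 0.0001
gripper_force: 0.1
[[{'centre': [174.6, 321.0], 'p': 0.62}], [{'centre': [200.4, 257.3], 'p': 0.92}]]
(array([0.5778, 0.0227, 0.2239]), np.float64(0.0014695655621233801))
```

```bash
python3 -m crank '[[1,-0.2,0,0,0,0,0],[1,-0.2,0,0,0,0,0],[1,-0.2,0,0,0,0,0],[1,-0.2,0,0,0,0,0],[1,-0.2,0,0,0,0,0],[1,-0.2,0,0,0,0,0],[1,-0.2,0,0,0,0,0]]'
cat > m.py <<'E'
from h import *
np.set_printoptions(precision=4,suppress=True)
A=manip.read_camera("scene");B=manip.read_camera("side")
m=[manip.landmark_of("vase_mouth",n)[:1] for n in ("scene","side")]; print([[(x["centre"],x["p"]) for x in y] for y in m])
(r1,c1),(r2,c2)=m[0][0]["centre"],m[1][0]["centre"]; print(tri(ray("scene",c1,r1),ray("side",c2,r2)))
E
python3 m.py
```

```text
time: 10.7
tool_pos: [0.5807, 0.0273, 0.17]
ee_rot: [-2.665, -1.664, 0.0]
force: [-0.7, 0.5, 0.4]
width: 0.0001
gripper_force: 0.0
[[([178.2, 329.7], 0.68)], [([199.7, 249.5], 0.86)]]
(array([0.6038, 0.0274, 0.2196]), np.float64(0.006686965057594877))
```

The mouth jumped sideways and the vase appears to have rolled off beside the finger. I'll lift out and re-measure. The next push will use the fingers opened about 22 mm as a self-centring fork.

```bash
python3 -m crank '[[1,0,0,-1,0,0,0],[1,0,0,-2,0,0,0],[1,0,0,-3,0,0,0],[1,0,0,-5,0,0,0],[0.74,5,0,0,0,0,0],[0.74,5,0,0,0,0,0],[0.74,0,0,0,0,0,0]]'
python3 m.py
python3 - <<'E'
from h import *
A=manip.read_camera("scene");B=manip.read_camera("side")
for n in ("scene","side"):
  for l in ("peg0","jaw0","vase"): print(n,l,[(x["centre"],x["p"]) for x in manip.landmark_of(l,n)][:6])
c=cam("wrist"); W=manip.read_camera("wrist"); print("wrist mouth",[(x["centre"],x["p"],atz("",x["centre"][1],x["centre"][0],.217,c)) for x in manip.landmark_of("vase_mouth","wrist")])
a=A[160:280,245:365];b=B[185:305,225:345]
t=cv2.resize(np.hstack([a,b])[:,:,::-1],(800,400),interpolation=2)
w=W[180:420,140:420,::-1]
cv2.imwrite("pics/p5.png",np.vstack([cv2.resize(t,(480,240)),np.hstack([w,np.zeros((240,200,3),np.uint8)])]))
E
```

```text
time: 11.6
tool_pos: [0.6265, 0.1224, 0.2812]
ee_rot: [-2.659, -1.67, -0.006]
force: [-0.9, -1.2, -0.2]
width: 0.0221
gripper_force: 0.0
[[([220.2, 357.8], 0.74)], [([220.6, 231.4], 0.6)]]
(array([0.6876, 0.0335, 0.1128]), np.float64(0.00020208649434262652))
scene peg0 [([229.0, 262.4], 0.87), ([305.3, 110.5], 0.83), ([289.8, 34.3], 0.82), ([196.1, 297.6], 0.76), ([226.4, 338.8], 0.68)]
scene jaw0 [([286.1, 112.3], 0.87), ([306.2, 77.2], 0.8), ([244.9, 300.5], 0.73), ([279.1, 75.3], 0.72), ([219.7, 278.8], 0.71), ([219.9, 314.2], 0.44)]
scene vase [([226.2, 300.8], 0.78), ([347.4, 227.2], 0.63), ([230.1, 260.9], 0.19)]
side peg0 [([213.3, 304.1], 0.9), ([213.4, 250.6], 0.86), ([237.9, 276.2], 0.76), ([190.1, 376.5], 0.55)]
side jaw0 [([221.1, 275.7], 0.67), ([233.9, 290.3], 0.64), ([204.6, 388.5], 0.64), ([233.8, 260.1], 0.53)]
side vase [([220.2, 274.7], 0.7)]
wrist mouth [([221.6, 352.3], 0.75, array([0.67915063, 0.08086382, 0.217     ]))]
```

View pics/p5.png

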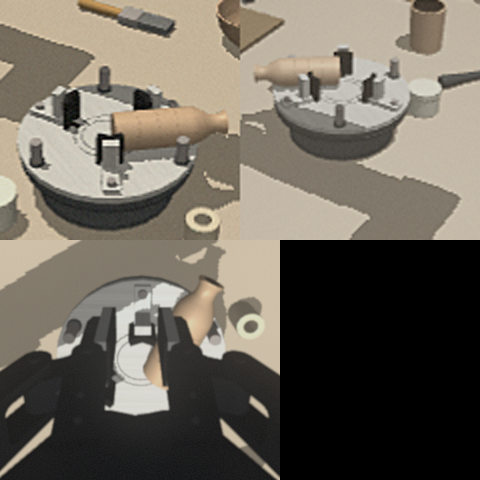

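The vase slipped sideways off the jaw. It now lies flat on the plate between jaw0 and the right-hand peg (wrist crop: mouth at (210,285), foot at (157,375)), intact and still on the plate. I'll measure it and pick it up with a gentle grip to stand it upright.

Run:
```python
from h import *
np.set_printoptions(precision=4,suppress=True)
S=cam("scene");D=cam("side");W=cam("wrist")
print("foot net",tri(ray("",300.8,226.2,S),ray("",274.7,220.2,D)))
print("mouth s/d",tri(ray("",357.8,220.2,S),ray("",231.4,220.6,D)))
print("mouth scene z",atz("",357.8,220.2,.111,S),"side z",atz("",231.4,220.6,.111,D),"wrist z",atz("",352.3,221.6,.111,W))
print("foot scene z",atz("",301,226,.111,S),"side",atz("",275,220,.111,D),"wrist(foot end)",atz("",298,317,.111,W))
for u,v in [(262.4,229),(338.8,226.4),(297.6,196.1)]: print(atz("",u,v,.12,S))
for u,v in [(304.1,213.3),(250.6,213.4),(276.2,237.9)]: print("d",atz("",u,v,.12,D))
print([(x["centre"],x["p"],atz("",x["centre"][1],x["centre"][0],.12,W)) for x in manip.landmark_of("peg0","wrist")])
# vase mask in wrist picture: bisque colour, outline
for l in ("vase",): print([(x["bbox"],x["p"]) for x in manip.spot_in(l,"wrist")])
W_=cv2.imread("pics/p5.png")
```

```text
foot net (array([ 0.5696, -0.0644,  0.1089]), np.float64(0.0008896972031330438))
mouth s/d (array([0.6876, 0.0335, 0.1128]), np.float64(0.00020208649434262652))
mouth scene z [0.6868 0.0356 0.111 ] side z [0.6897 0.0314 0.111 ] wrist z [0.6882 0.0332 0.111 ]
foot scene z [ 0.5713 -0.0654  0.111 ] side [ 0.5672 -0.0635  0.111 ] wrist(foot end) [ 0.5706 -0.0636  0.111 ]
[ 0.4999 -0.1378  0.12  ]
[ 0.66   -0.0253  0.12  ]
[0.4998 0.0369 0.12  ]
d [ 0.5007 -0.1524  0.12  ]
d [ 0.6568 -0.037   0.12  ]
d [0.4884 0.0405 0.12  ]
[([276.4, 205.6], 0.68, array([0.4934, 0.0497, 0.12  ]))]
[([324.0, 273.6, 83.7, 117.0], 0.71)]
```

```bash
python3 -m crank '[[0,0,0,0,0,0,8.13],[0,0,0,0,0,0,8.13],[0,0,0,0,0,0,8.13],[0,0.6,3.6,0,0,0,0],[0,0.6,3.6,0,0,0,0],[0,0.6,3.6,0,0,0,0],[0,0,0,0,0,-8,0],[0,0,0,0,0,-8,0],[0,0,0,0,0,-8,0],[0,0,0,0,0,-8,0],[0,0,0,0,0,-8,0],[0,2.2,0,2.6,0,0,0],[0,2.2,0,2.6,0,0,0],[0,2.2,0,2.6,0,0,0],[0,0,0,0,0,0,0]]' 20
cat > g.py <<'E'
from h import *
np.set_printoptions(precision=4,suppress=True)
o=manip.get_obs(); T=R.from_rotvec(o["ee_rot"]).as_matrix(); p=o["tool_pos"]; print(p,"\n",T,"\nq",o["q"])
a=np.array([.7705,.6374,0]);F=np.array([.570,-.064,.111]);G=F+.128*a+[0,0,.003]
print("to grasp TCP in tool (cm)",100*T.T@(G+.019*T[:,2]-p))
E
python3 g.py
python3 - <<'E'
from h import *
c=cam("wrist");manip.read_camera("wrist")
for l in("vase_mouth","vase"): print(l,[(x["centre"],round(x["p"],2),atz("",x["centre"][1],x["centre"][0],.111,c).round(4)) for x in manip.landmark_of(l,"wrist")][:2])
E
```

```text
time: 13.9
tool_pos: [0.7044, 0.0459, 0.1699]
ee_rot: [2.586, 0.936, -0.96]
force: [-0.2, -0.0, -1.1]
width: 0.0853
gripper_force: 0.0
[0.7044 0.0459 0.1699] 
 [[ 0.5819  0.6377 -0.5047]
 [ 0.4884 -0.7702 -0.4101]
 [-0.6503 -0.0079 -0.7597]] 
q [ 0.1263  0.8794  0.8779 -0.3842  1.9844  0.9565]
to grasp TCP in tool (cm) [ 0.1671 -0.0591  9.1129]
vase_mouth [([187.0, 275.4], 0.63, array([0.6885, 0.0332, 0.111 ]))]
vase [([257.6, 278.5], 0.88, array([ 0.5782, -0.0625,  0.111 ]))]
```

```bash
python3 -m crank '[[0,0.2,0,2.5,0,0,0],[0,0,0,2.5,0,0,0],[0,0,0,2,0,0,0],[0,0,0,1,0,0,0],[0,0,0,1,0,0,0],[0.5,0,0,0,0,0,0],[0.6,0,0,0,0,0,0],[0.7,0,0,0,0,0,0],[0.8,0,0,0,0,0,0],[0.8,0,0,0,0,0,0],[0.8,0,0,0,0,0,0],[0.8,0,0,0,0,0,0]]' 20; python3 g.py
```

```text
time: 15.25
tool_pos: [0.6644, 0.0099, 0.1079]
ee_rot: [2.59, 0.932, -0.943]
force: [-0.6, -0.2, 1.4]
width: 0.0174
gripper_force: 0.6
[0.6644 0.0099 0.1079] 
 [[ 0.5904  0.6373 -0.4952]
 [ 0.488  -0.7706 -0.4099]
 [-0.6429  0.0004 -0.766 ]] 
q [ 0.0902  0.8198  1.0913 -0.3844  1.8174  0.9892]
to grasp TCP in tool (cm) [ 0.2297 -0.3213  0.9132]
```

The fingers closed past the neck, 9 mm short in depth. I'll open them, back off a little and re-measure.

```bash
python3 -m crank '[[0.4,0,0,-0.5,0,0,0],[0,0,0,-1,0,0,0],[0,0,0,-3,0,0,0],[0,0,0,-3,0,0,0],[0,0,0,0,0,0,0]]' 20
cat > v.py <<'E'
from h import *
np.set_printoptions(precision=4,suppress=True)
C={n:cam(n) for n in("scene","side","wrist")}
for n in C: manip.read_camera(n)
for l in("vase_mouth","vase"):
  best={}
  for n in C:
    r=manip.landmark_of(l,n)[:1]
    if r: 
      x=r[0]; best[n]=(x["centre"][1],x["centre"][0]); print(l,n,x["centre"],round(x["p"],2),atz("",*best[n],.111,C[n]))
  if "scene" in best and "side" in best: print(tri(ray("",*best["scene"],C["scene"]),ray("",*best["side"],C["side"])))
E
python3 v.py; python3 g.py
```

```text
time: 15.75
tool_pos: [0.7051, 0.0427, 0.1699]
ee_rot: [2.592, 0.932, -0.928]
force: [0.5, 0.0, 0.4]
width: 0.0851
gripper_force: 0.0
vase_mouth scene [219.6, 355.7] 0.62 [0.681  0.0351 0.111 ]
vase_mouth side [225.6, 232.0] 0.95 [0.6659 0.056  0.111 ]
vase_mouth wrist [189.7, 277.3] 0.81 [0.689  0.0268 0.111 ]
(array([0.6764, 0.0454, 0.1022]), np.float64(0.0015072784801470065))
vase scene [225.6, 299.5] 0.8 [ 0.5671 -0.066   0.111 ]
vase side [221.3, 274.3] 0.61 [ 0.5639 -0.0546  0.111 ]
vase wrist [263.0, 271.8] 0.84 [ 0.5676 -0.0657  0.111 ]
(array([ 0.5661, -0.0607,  0.1071]), np.float64(0.0034726291109242547))
[0.7006 0.0402 0.164 ] 
 [[ 0.5891  0.6369 -0.4973]
 [ 0.4877 -0.771  -0.4096]
 [-0.6443 -0.0012 -0.7648]] 
q [ 0.1206  0.8645  0.9104 -0.3837  1.957   0.9636]
to grasp TCP in tool (cm) [ 0.2314 -0.2859  8.2402]
```

```bash
python3 -m crank '[[0,0,0,-3,0,0,0],[0,0,0,-3,0,0,0],[0,0,0,0,0,0,0],[0,0,0,0,0,0,0],[0,0,0,0,0,0,0]]'
cat > v.py <<'E'
from h import *
np.set_printoptions(precision=4,suppress=True)
C={n:cam(n) for n in("scene","side","wrist")}
for n in C: manip.read_camera(n)
P={}
for l in("vase_mouth","vase"):
  A=np.zeros((3,3));b=np.zeros(3);rr=[]
  for n in C:
    r=manip.landmark_of(l,n)[:1]
    if r:
      o,d=ray("",r[0]["centre"][1],r[0]["centre"][0],C[n]); Q=np.eye(3)-np.outer(d,d); A+=Q;b+=Q@o; rr.append((o,Q)); print(l,n,r[0]["centre"],round(r[0]["p"],2))
  P[l]=x=np.linalg.solve(A,b); print(l,x,"miss mm",[round(1000*np.linalg.norm(Q@(x-o)),1) for o,Q in rr])
d=P["vase_mouth"]-P["vase"]; print("len",np.linalg.norm(d),"az",np.degrees(np.arctan2(d[1],d[0])),"elev",np.degrees(np.arcsin(d[2]/np.linalg.norm(d))))
E
python3 v.py
```

```text
time: 16.7
tool_pos: [0.7302, 0.0647, 0.2092]
ee_rot: [2.589, 0.932, -0.947]
force: [-0.1, -0.1, -0.8]
width: 0.0851
gripper_force: 0.0
vase_mouth scene [221.4, 357.3] 0.76
vase_mouth side [223.5, 234.0] 0.73
vase_mouth wrist [172.3, 280.5] 0.89
vase_mouth [0.6858 0.0282 0.1048] miss mm [np.float64(6.2), np.float64(6.4), np.float64(4.9)]
vase scene [228.2, 301.5] 0.77
vase side [220.1, 274.8] 0.91
vase wrist [240.2, 273.6] 0.59
vase [ 0.5711 -0.0656  0.1063] miss mm [np.float64(2.6), np.float64(2.1), np.float64(2.2)]
len 0.14809192586395156 az 39.286522386823435 elev -0.6035247047477694
```

```bash
sed -i 's/F=np.array.*/F=np.array([.5705,-.0650,.109]);G=F+.128*a/' g.py; python3 g.py; python3 -m crank '[[0,0,0,1.5,0,0,0],[0,0,0,1.5,0,0,0],[0,0,0,1.5,0,0,0],[0,0,0,1.5,0,0,0],[0,0,0,1.5,0,0,0],[0,0,0,1.5,0,0,0],[0,0,0,1,0,0,0],[0,0,0,0,0,0,0],[0,0,0,0,0,0,0]]'; python3 g.py
```

```text
[0.7311 0.0652 0.2109] 
 [[ 0.5903  0.6372 -0.4955]
 [ 0.4881 -0.7707 -0.4096]
 [-0.6429 -0.0001 -0.766 ]] 
q [ 0.1438  0.9242  0.7245 -0.393   2.0804  0.9347]
to grasp TCP in tool (cm) [ 0.524  -0.2024 14.7698]
time: 18.05
tool_pos: [0.6818, 0.0244, 0.1347]
ee_rot: [2.59, 0.932, -0.942]
force: [0.1, 0.3, 0.5]
width: 0.0853
gripper_force: 0.0
[0.6818 0.0244 0.1347] 
 [[ 0.5905  0.6372 -0.4952]
 [ 0.4882 -0.7707 -0.4096]
 [-0.6426  0.0002 -0.7662]] 
q [ 0.105   0.8369  1.0106 -0.3826  1.8814  0.9781]
to grasp TCP in tool (cm) [ 0.52   -0.2109  4.8179]
```

```bash
python3 -m crank '[[0,0.5,-0.2,1.2,0,0,0],[0,0,0,1.2,0,0,0],[0,0,0,1.2,0,0,0],[0,0,0,1.2,0,0,0],[0.4,0,0,0,0,0,0],[0.55,0,0,0,0,0,0],[0.65,0,0,0,0,0,0],[0.75,0,0,0,0,0,0],[0.85,0,0,0,0,0,0],[0.85,0,0,0,0,0,0]]' 20; python3 g.py
```

```text
time: 19.05
tool_pos: [0.6604, 0.009, 0.095]
ee_rot: [2.59, 0.932, -0.939]
force: [0.8, 1.7, 1.3]
width: 0.0242
gripper_force: 23.0
[0.6604 0.009  0.095 ] 
 [[ 0.5916  0.6375 -0.4935]
 [ 0.4887 -0.7704 -0.4095]
 [-0.6413  0.0011 -0.7673]] 
q [ 0.0893  0.8228  1.111  -0.3823  1.7939  0.9975]
to grasp TCP in tool (cm) [-0.0058 -0.0299  0.0856]
```

The neck is held at 24 mm and 23 N. I'll lift it, carry it over the chuck centre high up, then rotate it upright.

```bash
python3 -m crank '[[0.85,-0.6,0,-0.75,0,0,0],[0.85,-1.2,0,-1.5,0,0,0],[0.85,-1.6,0,-1.92,0,0,0],[0.85,-1.6,0,-1.92,0,0,0],[0.85,-1.6,0,-1.92,0,0,0],[0.85,-1.6,0,-1.92,0,0,0],[0.85,-1.4,0,-1.6,0,0,0],[0.85,-1.68,-0.45,1.4,0,0,0],[0.85,-1.68,-0.45,1.4,0,0,0],[0.85,-1.68,-0.45,1.4,0,0,0],[0.85,-1.68,-0.45,1.4,0,0,0],[0.85,-1.68,-0.45,1.4,0,0,0],[0.85,-1.68,-0.45,1.4,0,0,0],[0.85,0,0,0,0,0,0]]'
python3 g.py; python3 v.py
```

```text
time: 20.45
tool_pos: [0.5398, -0.0547, 0.2466]
ee_rot: [2.59, 0.93, -0.944]
force: [0.0, 0.3, 0.0]
width: 0.0129
gripper_force: 0.0
[ 0.5398 -0.0547  0.2466] 
 [[ 0.5907  0.636  -0.4965]
 [ 0.4868 -0.7717 -0.4094]
 [-0.6435  0.0001 -0.7654]] 
q [ 0.0146  0.4183  1.4278 -0.4315  1.8498  0.8953]
to grasp TCP in tool (cm) [19.9627  2.7243  3.0872]
vase_mouth scene [219.9, 363.9] 0.61
vase_mouth side [224.0, 226.3] 0.87
vase_mouth wrist [22.1, 275.8] 0.3
vase_mouth [0.6656 0.0346 0.1318] miss mm [np.float64(39.9), np.float64(39.0), np.float64(71.0)]
vase scene [225.3, 310.3] 0.61
vase wrist [61.1, 308.0] 0.78
vase [ 0.5877 -0.049   0.1107] miss mm [np.float64(2.2), np.float64(2.2)]
len 0.11621291431394373 az 46.99909994971123 elev 10.420264375697363
```

The neck slipped out of the pads and the vase is still lying on the plate. I'll re-measure for a firmer grip on the body.

```bash
python3 -m crank '[[0,1.5,0,-3.2,0,0,0],[0,1.5,0,-3.2,0,0,0],[0,1.5,0,-3.2,0,0,0],[0,2.5,0,-2.1,0,0,0],[0,2.5,0,-2.1,0,0,0],[0,0,0,0,0,0,0]]'
python3 v.py;python3 - <<'E'
from h import *
W=manip.read_camera("wrist");A=manip.read_camera("scene")[160:280,245:375];B=manip.read_camera("side")[180:300,205:335]
t=cv2.resize(np.hstack([A,B]),(650,300),interpolation=2); w=cv2.resize(W[0:300],(560,300))
cv2.imwrite("pics/p6.png",np.vstack([t,np.hstack([w,np.zeros((300,90,3),np.uint8)])])[:,:,::-1]); print(manip.get_obs()["tool_pos"])
E
```

```text
time: 21.5
tool_pos: [0.6679, 0.0518, 0.2864]
ee_rot: [2.588, 0.937, -0.944]
force: [-0.1, -0.0, -0.5]
width: 0.0854
gripper_force: 0.0
vase_mouth scene [219.8, 364.8] 0.92
vase_mouth side [222.7, 227.6] 0.82
vase_mouth wrist [45.0, 308.8] 0.59
vase_mouth [0.702  0.0458 0.1068] miss mm [np.float64(4.1), np.float64(5.3), np.float64(5.0)]
vase scene [222.9, 307.7] 0.71
vase side [220.7, 267.3] 0.59
vase wrist [162.6, 298.2] 0.87
vase [ 0.5868 -0.0482  0.1111] miss mm [np.float64(6.1), np.float64(3.5), np.float64(4.6)]
len 0.14878200359697522 az 39.22445185813637 elev -1.6818853688921014
[0.66591014 0.04881084 0.29004823]
```

View pics/p6.png

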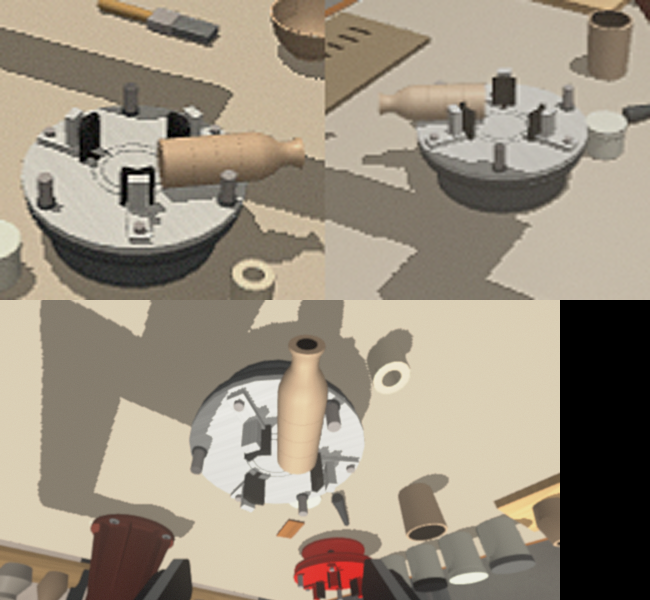

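The vase lies flat pointing outward at 39°, with its foot near the centre and its mouth over the plate edge. A body grip at 94 mm up its axis clears the peg at 54-70 mm. I've now used all my picture views, so I'll continue on numbers only.

```bash
sed -i 's/^a=.*/a=np.array([.775,.632,0]);G=np.array([.6599,.0114,.108])/' g.py; python3 -m crank '[[0,0,0,0,0,6.7,0],[0,0,0,0,0,6.7,0],[0,0,0,0,0,6.7,0],[0,0,0,0,0,0,0],[0,0,0,0,0,0,0]]' 25; python3 g.py
```

```text
time: 22.6
tool_pos: [0.6659, 0.0487, 0.2906]
ee_rot: [2.808, 1.009, -0.492]
force: [-0.2, 0.5, -0.7]
width: 0.0855
gripper_force: 0.0
[0.6659 0.0487 0.2906] 
 [[ 0.7251  0.6368 -0.2622]
 [ 0.5985 -0.771  -0.2175]
 [-0.3406  0.0008 -0.9402]] 
q [ 0.0667  0.4713  1.1666 -0.2056  1.7849  0.932 ]
to grasp TCP in tool (cm) [ 3.5553  2.4795 20.0392]
```

```bash
python3 -m crank '[[0,1.8,1.2,1,0,0,0],[0,1.75,1.25,2,0,0,0],[0,0,0,2.5,0,0,0],[0,0,0,2.5,0,0,0],[0,0,0,2,0,0,0],[0,0,0,2,0,0,0],[0,0,0,0,0,0,0],[0,0,0,0,0,0,0]]'; python3 g.py
python3 - <<'E'
from h import *
c=cam("wrist");manip.read_camera("wrist")
for l in("vase_mouth","vase"): print(l,[(x["centre"],round(x["p"],2),atz("",x["centre"][1],x["centre"][0],.111,c).round(4)) for x in manip.landmark_of(l,"wrist")][:2])
E
```

```text
time: 23.4
tool_pos: [0.6759, 0.026, 0.1633]
ee_rot: [2.807, 1.012, -0.497]
force: [-1.0, 0.1, 0.7]
width: 0.0854
gripper_force: 0.0
[0.6759 0.026  0.1633] 
 [[ 0.7231  0.6379 -0.2649]
 [ 0.5996 -0.7701 -0.2176]
 [-0.3428 -0.0015 -0.9394]] 
q [ 0.0363  0.5666  1.2682 -0.2094  1.5889  0.9411]
to grasp TCP in tool (cm) [-0.139   0.1166  7.8345]
vase_mouth [([156.4, 281.5], 0.95, array([0.7048, 0.0444, 0.111 ]))]
vase [([289.9, 278.6], 0.93, array([ 0.5887, -0.0501,  0.111 ]))]
```

```bash
python3 -m crank '[[0,0,0.1,1.5,0,0,0],[0,0,0,1.5,0,0,0],[0,0,0,1.5,0,0,0],[0,0,0,1.5,0,0,0],[0,0,0,1,0,0,0],[0,0,0,0.8,0,0,0],[0,0,0,0,0,0,0]]'; python3 -m crank '[[0.2,0,0,0,0,0,0],[0.3,0,0,0,0,0,0],[0.35,0,0,0,0,0,0],[0.4,0,0,0,0,0,0],[0.45,0,0,0,0,0,0],[0.5,0,0,0,0,0,0],[0.5,0,0,0,0,0,0]]' 25; python3 g.py
```

```text
time: 24.25
tool_pos: [0.6547, 0.0074, 0.0895]
ee_rot: [2.808, 1.011, -0.497]
force: [-0.4, -0.0, -0.7]
width: 0.0855
gripper_force: 0.0
time: 24.95
tool_pos: [0.657, 0.0077, 0.0923]
ee_rot: [2.807, 1.01, -0.49]
force: [0.7, 0.2, 3.3]
width: 0.0465
gripper_force: 24.4
[0.657  0.0077 0.0923] 
 [[ 0.7251  0.6375 -0.2605]
 [ 0.5993 -0.7705 -0.2172]
 [-0.3392  0.0014 -0.9407]] 
q [ 0.0126  0.5878  1.3756 -0.2171  1.4538  0.9479]
to grasp TCP in tool (cm) [-0.1005 -0.0926  0.262 ]
```

```bash
python3 -m crank '[[0.25,0,0,0,0,0,0],[0.15,0,0,0,0,0,0],[0.15,-0.3,0,0.5,0,0,0],[0.2,0,0,0.3,0,0,0],[0.3,0,0,0,0,0,0],[0.35,0,0,0,0,0,0],[0.4,0,0,0,0,0,0],[0.45,0,0,0,0,0,0],[0.5,0,0,0,0,0,0],[0.5,0,0,0,0,0,0]]' 25; python3 g.py
```

```text
time: 25.95
tool_pos: [0.652, 0.0043, 0.0849]
ee_rot: [2.808, 1.011, -0.492]
force: [0.3, 1.3, 0.0]
width: 0.0504
gripper_force: 26.2
[0.652  0.0043 0.0849] 
 [[ 0.7247  0.6373 -0.2621]
 [ 0.5992 -0.7706 -0.2169]
 [-0.3402  0.0001 -0.9404]] 
q [ 0.0078  0.5865  1.3927 -0.2184  1.439   0.9468]
to grasp TCP in tool (cm) [ 0.2167 -0.0451 -0.6305]
```

```bash
python3 -m crank '[[0.5,-0.2,0,-0.5,0,0,0],[0.5,-0.35,0,-0.95,0,0,0],[0.5,-0.35,0,-0.95,0,0,0],[0.5,-0.35,0,-0.95,0,0,0],[0.5,0,0,0,0,0,0]]'; python3 -m crank '[[0.5,-0.5,0,-1.4,0,0,0],[0.5,-0.5,0,-1.4,0,0,0],[0.5,-0.5,0,-1.4,0,0,0],[0.5,-0.5,0,-1.4,0,0,0],[0.5,-0.5,0,-1.4,0,0,0],[0.5,-0.5,0,-1.4,0,0,0],[0.5,0,0,0,0,0,0]]';python3 v.py
```

```text
time: 26.45
tool_pos: [0.6535, 0.004, 0.1236]
ee_rot: [2.807, 1.01, -0.485]
force: [-0.0, 0.4, -1.6]
width: 0.0504
gripper_force: 26.4
time: 27.15
tool_pos: [0.6538, 0.0042, 0.2137]
ee_rot: [2.807, 1.009, -0.484]
force: [0.1, -0.4, -1.1]
width: 0.05
gripper_force: 26.6
vase_mouth scene [179.9, 370.6] 0.81
vase_mouth side [188.0, 222.0] 0.57
vase_mouth wrist [172.0, 276.3] 0.73
vase_mouth [0.7064 0.0465 0.2395] miss mm [np.float64(3.7), np.float64(3.8), np.float64(0.3)]
vase scene [185.9, 310.4] 0.63
vase side [191.3, 268.8] 0.97
vase wrist [346.4, 275.7] 0.76
vase [ 0.5851 -0.0502  0.23  ] miss mm [np.float64(1.7), np.float64(3.8), np.float64(3.4)]
len 0.15548064057024794 az 38.553940098877504 elev 3.5096230381462084
```

It is held rigidly at 50 mm and 26 N, lifted level. Next I rotate it upright in the air.

```bash
python3 -m crank '[[0.5,0,0,0,0,3,0],[0.5,0,0,0,0,6,0],[0.5,0,0,0,0,6,0],[0.5,0,0,0,0,6,0],[0.5,0,0,0,0,6,0],[0.5,0,0,0,0,6,0],[0.5,0,0,0,0,6,0],[0.5,0,0,0,0,6,0],[0.5,0,0,0,0,0,0]]'; python3 g.py; python3 -m crank '[[0.5,0,0,0,0,5,0],[0.5,0,0,0,0,5,0],[0.5,0,0,0,0,5,0],[0.5,0,0,0,0,5,0],[0.5,0,0,0,0,5,0],[0.5,0,0,0,0,5,0],[0.5,0,0,0,0,5,0],[0.5,0,0,0,0,5,0],[0.5,0,0,0,0,0,0]]'; python3 g.py; python3 v.py
```

```text
time: 28.5
tool_pos: [0.648, 0.003, 0.2067]
ee_rot: [-2.759, -0.988, -0.605]
force: [-0.5, 0.9, -3.0]
width: 0.0504
gripper_force: 26.4
[0.648  0.003  0.2067] 
 [[ 0.7019  0.6355  0.3216]
 [ 0.5752 -0.7721  0.2703]
 [ 0.42   -0.0047 -0.9075]] 
q [-0.2854  0.0833  1.8226  0.4214  1.0264  0.4151]
to grasp TCP in tool (cm) [-2.8296  0.1556 11.4607]
time: 29.4
tool_pos: [0.6502, 0.0049, 0.2059]
ee_rot: [-2.24, -0.803, -1.419]
force: [-0.8, -0.1, -1.7]
width: 0.05
gripper_force: 26.4
[0.6502 0.0049 0.2059] 
 [[ 0.331   0.6384  0.6949]
 [ 0.2671 -0.7697  0.5799]
 [ 0.905  -0.0064 -0.4253]] 
q [-0.5692  0.1331  2.1184  1.3888  1.0706 -0.5582]
to grasp TCP in tool (cm) [-8.3695  0.1821  7.1101]
vase_mouth scene [168.4, 333.9] 0.8
vase_mouth side [182.7, 249.3] 0.59
vase_mouth wrist [172.3, 276.9] 0.61
vase_mouth [ 0.6311 -0.0056  0.2698] miss mm [np.float64(6.0), np.float64(6.9), np.float64(7.2)]
vase side [217.8, 253.8] 0.68
vase wrist [348.2, 274.8] 0.6
vase [ 0.6254 -0.0141  0.1238] miss mm [np.float64(1.0), np.float64(1.0)]
len 0.14634527438702996 az 56.00211284670713 elev 86.01647717446839
```

```bash
python3 -m crank '[[0.5,0,0,0,0,3,0],[0.5,0,0,0,0,2.2,0],[0.5,0,0,0,0,0,0],[0.5,0,0,0,0,0,0]]'; python3 g.py
python3 - <<'E'
from h import *
np.set_printoptions(precision=3,suppress=True)
o=manip.get_obs(); T=R.from_rotvec(o["ee_rot"]).as_matrix(); G=o["tool_pos"]-.019*T[:,2]; print("G",G)
print("horiz cm",100*T.T@[.551-G[0],-.046-G[1],0],"down cm/cm",T.T@[0,0,-1])
E
python3 v.py
```

```text
time: 30.25
tool_pos: [0.6519, 0.0042, 0.2097]
ee_rot: [-2.157, -0.776, -1.517]
force: [-0.4, -0.3, -2.0]
width: 0.0505
gripper_force: 26.4
[0.6519 0.0042 0.2097] 
 [[ 0.2606  0.6372  0.7253]
 [ 0.2151 -0.7707  0.5998]
 [ 0.9412 -0.0003 -0.3379]] 
q [-0.5928  0.1754  2.1337  1.4928  1.1324 -0.6703]
to grasp TCP in tool (cm) [-9.2116 -0.044   6.3461]
G [ 0.638 -0.007  0.216]
horiz cm [-3.106 -2.562 -8.649] down cm/cm [-0.941  0.     0.338]
vase_mouth scene [169.0, 336.1] 0.96
vase_mouth side [181.1, 249.8] 0.78
vase_mouth wrist [171.4, 277.5] 0.65
vase_mouth [ 0.6337 -0.0083  0.2712] miss mm [np.float64(2.4), np.float64(4.1), np.float64(3.8)]
vase scene [221.6, 331.5] 0.85
vase side [218.0, 253.2] 0.72
vase wrist [347.3, 273.2] 0.87
vase [ 0.6323 -0.0127  0.1204] miss mm [np.float64(3.6), np.float64(5.1), np.float64(6.3)]
len 0.15079108239059014 az 71.60145100434212 elev 88.25043339139272
```

```bash
python3 -m crank '[[0.5,1,0,-0.35,0,0,0],[0.5,1,0,-0.35,0,0,0],[0.5,-0.5,-0.4,-1.37,0,0,0],[0.5,-0.5,-0.4,-1.37,0,0,0],[0.5,-0.5,-0.4,-1.37,0,0,0],[0.5,-0.5,-0.4,-1.37,0,0,0],[0.5,-0.5,-0.4,-1.37,0,0,0],[0.5,-0.5,-0.4,-1.37,0,0,0],[0.5,0,0,0,0,0,0],[0.5,0,0,0,0,0,0]]'
cat > t.py <<'E'
from h import *
np.set_printoptions(precision=4,suppress=True)
o=manip.get_obs(); T=R.from_rotvec(o["ee_rot"]).as_matrix(); G=o["tool_pos"]-.019*T[:,2]; print("G",G,"F",o["force"],"w",o["width"],"\n",T,"\nq",o["q"])
E
python3 t.py; python3 v.py
```

```text
time: 31.7
tool_pos: [0.5691, -0.0335, 0.2307]
ee_rot: [-2.157, -0.775, -1.52]
force: [-0.0, 0.1, -0.7]
width: 0.0503
gripper_force: 26.5
G [ 0.5553 -0.0449  0.2371] F [-0.042   0.1326 -0.7128] w 0.05032977785518477 
 [[ 0.2596  0.6362  0.7266]
 [ 0.2149 -0.7715  0.5988]
 [ 0.9415  0.0007 -0.337 ]] 
q [-0.7863  0.022   2.2506  1.361   1.2808 -0.6552]
vase_mouth scene [158.5, 298.8] 0.78
vase_mouth side [177.8, 277.6] 0.58
vase_mouth wrist [173.2, 277.6] 0.64
vase_mouth [ 0.5494 -0.0471  0.2927] miss mm [np.float64(2.8), np.float64(4.9), np.float64(3.7)]
vase scene [207.2, 296.9] 0.6
vase side [213.5, 277.4] 0.73
vase wrist [348.5, 274.3] 0.89
vase [ 0.5481 -0.049   0.1518] miss mm [np.float64(0.6), np.float64(1.1), np.float64(0.8)]
len 0.14090661457974393 az 54.38396292823866 elev 89.05671990774756
```

```bash
python3 -m crank '[[0.5,-0.94,0,0.34,0,0,0],[0.5,-0.94,0,0.34,0,0,0],[0.5,-0.94,0,0.34,0,0,0],[0.5,-0.94,0,0.34,0,0,0],[0.5,-0.94,0,0.34,0,0,0],[0.5,0,0,0,0,0,0],[0.5,0,0,0,0,0,0]]'; python3 t.py; python3 -m crank '[[0.5,-0.2,0,0.07,0,0,0],[0.5,-0.2,0,0.07,0,0,0],[0.5,0,0,0,0,0,0]]';  python3 -m crank '[[0.5,-0.2,0,0.07,0,0,0],[0.5,0,0,0,0,0,0]]'
```

```text
time: 32.85
tool_pos: [0.5694, -0.0327, 0.18]
ee_rot: [-2.156, -0.775, -1.518]
force: [-0.3, -0.2, -1.5]
width: 0.0503
gripper_force: 26.5
G [ 0.5556 -0.0441  0.1864] F [-0.3393 -0.2017 -1.537 ] w 0.050273471287357846 
 [[ 0.2603  0.6372  0.7254]
 [ 0.2136 -0.7707  0.6003]
 [ 0.9416 -0.0013 -0.3368]] 
q [-0.7846  0.1448  2.2561  1.4003  1.2569 -0.7853]
time: 33.15
tool_pos: [0.5694, -0.0328, 0.1762]
ee_rot: [-2.156, -0.776, -1.518]
force: [-0.2, 0.0, -1.1]
width: 0.0501
gripper_force: 26.5
time: 33.35
tool_pos: [0.5693, -0.0328, 0.1739]
ee_rot: [-2.157, -0.776, -1.518]
force: [0.0, 0.0, -1.9]
width: 0.0505
gripper_force: 26.5
```

```bash
for i in 1; do python3 -m crank '[[0.5,-0.2,0,0.07,0,0,0],[0.5,0,0,0,0,0,0]]'; done; python3 -m crank '[[0.5,-0.2,0,0.07,0,0,0],[0.5,0,0,0,0,0,0]]'
```

```text
time: 33.55
tool_pos: [0.5692, -0.0327, 0.1717]
ee_rot: [-2.156, -0.776, -1.518]
force: [-0.7, -1.1, -2.1]
width: 0.0504
gripper_force: 26.5
time: 33.75
tool_pos: [0.5692, -0.0328, 0.1695]
ee_rot: [-2.157, -0.776, -1.518]
force: [1.1, -0.2, -1.3]
width: 0.0503
gripper_force: 26.5
```

```bash
python3 -m crank '[[0.5,-0.15,0,0.05,0,0,0],[0.5,0,0,0,0,0,0]]'; python3 -m crank '[[0.5,-0.15,0,0.05,0,0,0],[0.5,0,0,0,0,0,0]]';python3 v.py|tail -4
```

```text
time: 33.95
tool_pos: [0.5696, -0.0328, 0.1692]
ee_rot: [-2.154, -0.776, -1.52]
force: [-0.1, 0.5, 1.7]
width: 0.0504
gripper_force: 26.5
time: 34.15
tool_pos: [0.5701, -0.0327, 0.1691]
ee_rot: [-2.151, -0.775, -1.524]
force: [-1.1, 0.7, 5.7]
width: 0.0504
gripper_force: 26.7
vase side [230.8, 277.9] 0.71
vase wrist [350.6, 275.1] 0.79
vase [ 0.5483 -0.0472  0.084 ] miss mm [np.float64(2.8), np.float64(5.3), np.float64(3.4)]
len 0.14774770486701996 az -150.35482247439288 elev 88.94796720119719
```

The foot is on the plate and the vase is upright. Now I'll relieve the load, open gently and rise clear.

```bash
python3 -m crank '[[0.5,0.1,0,-0.04,0,0,0],[0.42,0,0,0,0,0,0],[0.38,0,0,0,0,0,0],[0.34,0,0,0,0,0,0],[0.28,0,0,0,0,0,0],[0.2,0,0,0,0,0,0],[0,0,0,0,0,0,0],[0,0,0,0,0,0,0],[0,0,0,0,0,0,0]]'; python3 v.py
```

```text
time: 35.5
tool_pos: [0.5692, -0.0329, 0.1676]
ee_rot: [-2.157, -0.776, -1.518]
force: [-1.1, -0.1, 0.3]
width: 0.0854
gripper_force: 0.0
vase_mouth scene [181.4, 298.0] 0.96
vase_mouth side [194.2, 277.0] 0.78
vase_mouth wrist [168.5, 276.4] 0.72
vase_mouth [ 0.5499 -0.0472  0.2305] miss mm [np.float64(0.7), np.float64(3.7), np.float64(3.8)]
vase scene [225.9, 299.4] 0.62
vase side [228.6, 275.2] 0.67
vase wrist [348.7, 276.2] 0.67
vase [ 0.5529 -0.0464  0.0884] miss mm [np.float64(3.1), np.float64(0.9), np.float64(3.8)]
len 0.14221038218782875 az -164.9306247275844 elev 88.77431250098134
```

The vase stands upright at the chuck centre. I'll rise clear, turn the tool vertical and go to the peg at about 4°.

```bash
python3 -m crank '[[0,0.9,0,-0.35,0,0,0],[0,1.9,0,-0.68,0,0,0],[0,1.9,0,-0.68,0,0,0],[0,1.9,0,-0.68,0,0,0],[0,1.9,0,-0.68,0,0,0],[0,1.9,0,-0.68,0,0,0],[0,1.9,0,-0.68,0,0,0],[0,1.9,0,-0.68,0,0,0],[0,0,0,0,0,-7,0],[0,0,0,0,0,-7,0],[0,0,0,0,0,-7,0],[0.5,0,0,0,0,-7,0],[1,0,0,0,0,-7,0],[1,0,0,0,0,-7,0],[1,0,0,0,0,-7,0],[1,0,0,0,0,-7,0],[1,0,0,0,0,-7,0],[1,0,0,0,0,-7.2,0],[1,0,0,0,0,0,0]]'; python3 t.py; python3 v.py
```

```text
time: 37.85
tool_pos: [0.5706, -0.0308, 0.319]
ee_rot: [-2.954, -1.068, -0.002]
force: [0.4, 0.1, 0.1]
width: 0.0001
gripper_force: 0.0
G [ 0.5706 -0.0309  0.338 ] F [0.4046 0.0666 0.0641] w 0.00012838956026095202 
 [[ 0.7686  0.6397  0.001 ]
 [ 0.6397 -0.7686  0.0012]
 [ 0.0016 -0.0003 -1.    ]] 
q [-0.1776  0.0323  1.6078  0.0014  1.5006  0.6989]
vase_mouth scene [180.2, 296.9] 0.71
vase_mouth side [194.0, 277.0] 0.7
vase_mouth wrist [182.8, 190.0] 0.66
vase_mouth [0.5282 0.006  0.229 ] miss mm [np.float64(28.0), np.float64(27.9), np.float64(35.4)]
vase scene [228.1, 297.2] 0.95
vase side [230.6, 277.3] 0.85
vase [ 0.5477 -0.0476  0.0817] miss mm [np.float64(1.7), np.float64(1.7)]
len 0.15792624119113902 az 109.9423806212348 elev 68.80570644946083
```

```bash
python3 -m crank '[[1,2.7,1.3,0,0,0,-7.75],[1,0,0,0,0,0,-7.75],[1,0,0,0,0,0,-7.75],[1,0,0,0,0,0,-7.75],[1,0,0,0,0,0,-7.75],[1,0,0,0,0,0,-7.75],[1,0,0,0,0,0,-7.75],[1,0,0,0,0,0,0]]'
python3 - <<'E'
from h import *
np.set_printoptions(precision=4,suppress=True)
o=manip.get_obs(); T=R.from_rotvec(o["ee_rot"]).as_matrix(); print(o["tool_pos"],T[:,0],"cm to start",100*T.T@(np.array([.6566,-.0086,.094])-o["tool_pos"]))
C={n:cam(n) for n in("scene","side","wrist")}
for n in C:
  manip.read_camera(n)
  for x in manip.landmark_of("peg0",n): 
    P=atz("",x["centre"][1],x["centre"][0],.12,C[n]); d=P[:2]-[.551,-.046]
    if np.hypot(*d)<.14: print(n,round(x["p"],2),P,np.hypot(*d),np.degrees(np.arctan2(d[1],d[0])))
E
```

```text
time: 39.1
tool_pos: [0.598, -0.0263, 0.3188]
ee_rot: [2.147, 2.293, 0.003]
force: [0.3, -0.1, 0.5]
width: 0.0
gripper_force: 0.0
[ 0.598  -0.0263  0.3188] [-0.066   0.9978  0.0011] cm to start [ 1.3523  5.9297 22.4934]
scene 0.96 [ 0.6584 -0.0349  0.12  ] 0.10801296563242234 5.878801432201912
scene 0.95 [0.4923 0.0388 0.12  ] 0.10310740039000413 124.67308458065963
scene 0.56 [ 0.504  -0.1348  0.12  ] 0.10044352609501017 -117.89029660181325
side 0.85 [ 0.6551 -0.0383  0.12  ] 0.10435012594009037 4.221714892659801
side 0.79 [0.4899 0.0349 0.12  ] 0.10138056327324846 127.0322980668207
side 0.57 [ 0.4911 -0.137   0.12  ] 0.10898253126461746 -123.36509653027399
wrist 0.89 [0.4929 0.0455 0.12  ] 0.10838612975681089 122.43877627867772
wrist 0.66 [ 0.6628 -0.0391  0.12  ] 0.11203005464939926 3.506777136748994
wrist 0.59 [ 0.6892 -0.0516  0.12  ] 0.13828155868763264 -2.341436076617097
wrist 0.56 [ 0.5051 -0.1413  0.12  ] 0.10580474494234851 -115.73183070399455
```

```bash
python3 -m crank '[[1,0.7,3,0,0,0,0],[1,0.7,3,0,0,0,0],[1,0,0,4.5,0,0,0],[1,0,0,4.5,0,0,0],[1,0,0,4.5,0,0,0],[1,0,0,4.5,0,0,0],[1,0,0,2.5,0,0,0],[1,0,0,1.2,0,0,0],[1,0,0,0,0,0,0],[1,0,0,0,0,0,0]]'; python3 t.py
```

```text
time: 40.4
tool_pos: [0.6588, -0.0078, 0.1036]
ee_rot: [2.144, 2.292, 0.005]
force: [-0.4, 0.2, 1.1]
width: -0.0002
gripper_force: 0.0
G [ 0.6588 -0.0078  0.1226] F [-0.3871  0.1814  1.1405] w -0.00016402096374088892 
 [[-0.0667  0.9978  0.0042]
 [ 0.9978  0.0667  0.0008]
 [ 0.0005  0.0043 -1.    ]] 
q [-0.119   0.3815  1.608   0.0014  1.148  -0.1863]
```

```bash
python3 -m crank '[[1,-0.5,0,0.8,0,0,0],[1,-0.5,0,0,0,0,0],[1,-0.758,0.106,0,0,0,4],[1,-0.758,0.106,0,0,0,4],[1,-0.758,0.106,0,0,0,4],[1,-0.758,0.106,0,0,0,4],[1,-0.758,0.106,0,0,0,4],[1,-0.758,0.106,0,0,0,4],[1,0,0,0,0,0,0]]'
cat > k.py <<'E'
from h import *
np.set_printoptions(precision=4,suppress=True)
o=manip.get_obs(); T=R.from_rotvec(o["ee_rot"]).as_matrix(); p=o["tool_pos"]; c=np.array([.551,-.046])
r=T[:2,:2].T@(p[:2]-c); print("pos",p,"tool-frame offset t,rho mm",1000*r,"F tool",T.T@o["force"],"yaw",np.degrees(np.arctan2(T[1,0],T[0,0])),"q6",o["q"][5])
E
python3 k.py
python3 - <<'E'
from h import *
for n in("scene","side"):
  c=cam(n);manip.read_camera(n)
  for x in manip.landmark_of("peg0",n):
    P=atz("",x["centre"][1],x["centre"][0],.12,c); d=P[:2]-[.551,-.046]
    if np.hypot(*d)<.14: print(n,round(x["p"],2),np.hypot(*d).round(3),np.degrees(np.arctan2(d[1],d[0])).round(1))
E
```

```text
time: 41.3
tool_pos: [0.66, -0.0648, 0.0948]
ee_rot: [2.576, 1.796, 0.004]
force: [-0.8, 0.1, -0.8]
width: -0.0001
gripper_force: 0.0
pos [ 0.66   -0.0648  0.0948] tool-frame offset t,rho mm [ 20.1202 108.7766] F tool [-0.18   -0.8012  0.772 ] yaw 69.75456681639518 q6 0.1488990037722257
scene 0.8 0.111 5.1
scene 0.63 0.108 120.4
scene 0.59 0.1 -122.4
side 0.97 0.106 -114.0
side 0.75 0.114 2.5
side 0.68 0.115 124.9
side 0.45 0.103 152.1
```

```bash
cat > rot.py <<'E'
from h import *
# compare plate features with start pictures, warped by plate rotation
ang=np.radians(np.arange(0,140,1))
for n in("scene","side"):
  c=cam(n); ref=cv2.imread(f"pics/{n}0.png"); cur=manip.read_camera(n)[:,:,::-1]
  g=lambda im:cv2.GaussianBlur(cv2.cvtColor(np.ascontiguousarray(im),cv2.COLOR_BGR2GRAY),(0,0),1).astype(float)
  G=g(cur); out=[]
  for a in ang:
    s=[]
    for ph in (4,124,244):
      t=np.radians(ph)-a; P=lambda r,z,dt=0:proj("",[.551+r*np.cos(t+dt),-.046+r*np.sin(t+dt),z],c)
      rd=lambda q:cv2.getRectSubPix(G.astype(np.float32),(3,3),(float(q[0]),float(q[1]))).mean()
      s.append(np.mean([rd(P(.108,z)) for z in(.092,.1,.108)])-.5*np.mean([rd(P(.108,.0845,d)) for d in(.3,-.3)])*1)
    out.append(np.mean(sorted(s)[:3]))
  o=np.array(out); k=np.argsort(o)[:6]; print(n,"best deg",k,o[k].round(1),"mean",o.mean().round(1),"@0",o[0].round(1))
E
python3 rot.py; python3 -m crank '[[1,0,0,0,0,0,0]]'
python3 - <<'E'
from h import *
for n in("scene","side"):
  c=cam(n);manip.read_camera(n)
  for l in("jaw0","peg0"):
   for x in manip.landmark_of(l,n):
    P=atz("",x["centre"][1],x["centre"][0],.12 if l=="peg0" else .084,c); d=P[:2]-[.551,-.046]
    if np.hypot(*d)<.14: print(n,l,round(x["p"],2),np.round(x["centre"]),np.hypot(*d).round(3),np.degrees(np.arctan2(d[1],d[0])).round(1))
E
```

```text
scene best deg [  2 122 121   1   3 123] [17.9 17.9 18.3 18.3 18.7 18.7] mean 62.5 @0 19.6
side best deg [  0 120 121   1 119 122] [21.6 21.6 21.9 21.9 22.7 23.8] mean 71.3 @0 21.6
time: 41.7
tool_pos: [0.6595, -0.0629, 0.0938]
ee_rot: [-2.575, -1.799, -0.003]
force: [0.1, 1.0, 0.1]
width: -0.0001
gripper_force: 0.0
scene jaw0 0.85 [243. 301.] 0.064 -51.5
scene jaw0 0.62 [218. 279.] 0.066 172.4
scene jaw0 0.54 [220. 314.] 0.056 66.2
scene peg0 0.86 [229. 337.] 0.11 4.4
scene peg0 0.73 [229. 266.] 0.098 -115.8
scene peg0 0.68 [194. 300.] 0.11 117.9
scene peg0 0.59 [221. 277.] 0.058 -129.8
side jaw0 0.72 [234. 287.] 0.047 -176.2
side jaw0 0.46 [236. 262.] 0.063 76.5
side peg0 0.88 [237. 280.] 0.104 132.1
side peg0 0.85 [214. 254.] 0.092 4.4
side peg0 0.7 [216. 301.] 0.098 -120.9
```

```bash
python3 - <<'E'
from h import *
np.set_printoptions(precision=4,suppress=True)
c=cam("wrist");im=manip.read_camera("wrist");o=manip.get_obs()
print("TCP",o["tool_pos"],"px",np.round(proj("",o["tool_pos"],c)))
for n in("wrist",):
   for l in("peg0","jaw0","vase"):
    for x in manip.landmark_of(l,n): print(l,round(x["p"],2),np.round(x["centre"]),atz("",x["centre"][1],x["centre"][0],.12 if l=="peg0" else .084,c))
for ph in(4,-16,124,104): print(ph,np.round(proj("",[.551+.108*np.cos(np.radians(ph)),-.046+.108*np.sin(np.radians(ph)),.12],c)))
g=cv2.cvtColor(im,cv2.COLOR_RGB2GRAY)
print("finger region grey, rows 200-400 step 10, cols 200-360 step 8")
for r in range(180,420,12): print(r," ".join("%3d"%g[r,k] for k in range(180,380,8)))
E
python3 rot.py
```

```text
TCP [ 0.6595 -0.0631  0.0937] px [274. 244.]
peg0 0.7 [223. 261.] [ 0.6617 -0.0384  0.12  ]
jaw0 0.92 [184. 113.] [0.5781 0.0051 0.084 ]
vase 0.83 [268. 118.] [ 0.5523 -0.0477  0.084 ]
vase 0.38 [222. 165.] [ 0.597  -0.0283  0.084 ]
vase 0.35 [208. 344.] [ 0.7084 -0.0589  0.084 ]
4 [256. 225.]
-16 [274. 286.]
124 [-119.  188.]
104 [-84. 134.]
finger region grey, rows 200-400 step 10, cols 200-360 step 8
180 152 153 155 156 156 157 157 158 158 156 155 154 119 136 135 133 134 137 137 134 134 136 135 135 134
192 151 150 150 152 154 156 157 157 160 127  74  68 124 129 135 137 133 137 135  97  98  98 102 101 135
204 150 153 152 153 154 153 151 153 152  79  80  81  78 157 136 136 135 135  91  97 121 163 163 161 161
216 150 148 146 149 150 151 153 155 158 121 125 130  95 152 127 136 136 136  98 131 162 112 100  93 147
228 151 152 154 155 155 154 153 153 152 122 124 123 146 152 152 136 135 134 168 151 161 100 104 101 144
240 152 153 154 153 151 149 149 148 149 149 150 152 151 155 157 136 136 212 211 211 158 161 163 161 159
252 128 151 152 153 152 151 151 150 152 153 154  85  46  84 156 135 1
[... 867 characters left out ...]
360  29  33  32  29  34  32  38  33  30  31  33  28  33  35  30  33  32  31  42  31  32  32  36  32  33
372  33  31  28  31  30  31  29  32  32  31  30  29  33  33  34  27  33  29  29  28  29  31  27  27  30
384  27  25  29  21  19  25  26  26  26  31  28  29  31  27  30  26  26  24  25  25  29  30  25  28  24
396  26  27  26  29  30  30  23  26  27  33  26  27  26  29  30  30  29  30  28  29  31  28  27  26  30
408  31  29  23  27  26  26  28  31  31  26  24  29  31  29  30  30  30  25  25  31  26  27  25  31  31
scene best deg [  2 122 121   1   3 123] [17.4 17.4 17.8 17.8 18.2 18.2] mean 62.4 @0 19.0
side best deg [  0 120 121   1 119 122] [21.3 21.3 21.8 21.8 22.4 23.7] mean 71.2 @0 21.3
```

The plate has not turned, and the finger ended up past the peg without pushing it. I'll go back over the top and approach slowly, watching the force.

```bash
python3 -m crank '[[1,0,0,-2.5,0,0,0],[1,0,0,-2.5,0,0,0],[1,0.749,-0.159,0,0,0,-4],[1,0.749,-0.159,0,0,0,-4],[1,0.749,-0.159,0,0,0,-4],[1,0.749,-0.159,0,0,0,-4],[1,0.749,-0.159,0,0,0,-4],[1,0.749,-0.159,0,0,0,-4],[1,1,0,0,0,0,0],[1,0,0,2.5,0,0,0],[1,0,0,2.5,0,0,0],[1,0,0,0,0,0,0],[1,0,0,0,0,0,0]]'; python3 k.py; python3 -m crank '[[1,-0.4,0,0,0,0,0],[1,-0.4,0,0,0,0,0],[1,0,0,0,0,0,0]]'; python3 k.py;  python3 -m crank '[[1,-0.3,0,0,0,0,0],[1,-0.3,0,0,0,0,0],[1,0,0,0,0,0,0]]'; python3 k.py
```

```text
time: 43.6
tool_pos: [0.6568, -0.0074, 0.0933]
ee_rot: [-2.146, -2.293, -0.001]
force: [0.3, 0.0, 0.5]
width: -0.0001
gripper_force: 0.0
pos [ 0.6568 -0.0074  0.0933] tool-frame offset t,rho mm [ 31.5304 108.1565] F tool [ 0.0176  0.3343 -0.5005] yaw 93.79477002146714 q6 -0.18552055674095258
time: 43.9
tool_pos: [0.6591, -0.0166, 0.0954]
ee_rot: [2.145, 2.292, 0.005]
force: [0.0, -0.7, 0.3]
width: 0.0002
gripper_force: 0.0
pos [ 0.6591 -0.0166  0.0954] tool-frame offset t,rho mm [ 22.2201 109.7864] F tool [-0.6972 -0.018  -0.3112] yaw 93.77982138299795 q6 -0.19850407463017017
time: 44.2
tool_pos: [0.6584, -0.0222, 0.094]
ee_rot: [2.146, 2.294, 0.003]
force: [0.2, -0.3, 0.6]
width: -0.0002
gripper_force: 0.0
pos [ 0.6584 -0.0222  0.094 ] tool-frame offset t,rho mm [ 16.6506 108.7631] F tool [-0.3232  0.1882 -0.6266] yaw 93.80277316088596 q6 -0.20759750016350784
```

```bash
python3 -m crank '[[1,-0.3,0,0,0,0,0],[1,0,0,0,0,0,0]]'; python3 k.py;  python3 -m crank '[[1,-0.4,0,0,0,0,0],[1,-0.4,0,0,0,0,0],[1,0,0,0,0,0,0]]'; python3 k.py; python3 rot.py
```

```text
time: 44.4
tool_pos: [0.6585, -0.0238, 0.0938]
ee_rot: [-2.145, -2.293, -0.005]
force: [-0.1, 3.6, 0.6]
width: -0.0001
gripper_force: 1.2
pos [ 0.6585 -0.0238  0.0938] tool-frame offset t,rho mm [ 15.0017 108.7022] F tool [ 3.6214  0.1704 -0.5873] yaw 93.81640933507046 q6 -0.21212189027858808
time: 44.7
tool_pos: [0.6591, -0.0328, 0.0938]
ee_rot: [2.146, 2.294, 0.003]
force: [-0.3, 4.4, 0.8]
width: -0.0001
gripper_force: 1.5
pos [ 0.6591 -0.0328  0.0938] tool-frame offset t,rho mm [  5.9628 108.7526] F tool [ 4.4224  0.0423 -0.7715] yaw 93.82538529996496 q6 -0.22412569361408705
scene best deg [  6 126 125   5   7 127] [20.5 20.5 21.  21.  21.  21. ] mean 64.4 @0 37.8
side best deg [  5 125 126   6   4 124] [21.7 21.7 22.4 22.4 23.4 23.4] mean 66.8 @0 41.4
```

There is now contact at about 4 N and the plate has turned 5°. I'll follow the arc in short checked batches.

```bash
python3 -m crank '[[1,0,0,0,0,0,5],[1,-0.57,0.066,0,0,0,3],[1,-0.57,0.066,0,0,0,3],[1,-0.57,0.066,0,0,0,3],[1,-0.57,0.066,0,0,0,3],[1,-0.57,0.066,0,0,0,3]]'; python3 k.py; python3 rot.py
```

```text
time: 45.4
tool_pos: [0.6596, -0.0624, 0.0947]
ee_rot: [2.512, 1.883, 0.003]
force: [-0.7, 1.6, 1.5]
width: 0.0002
gripper_force: 1.1
pos [ 0.6596 -0.0624  0.0947] tool-frame offset t,rho mm [ 14.7054 108.8665] F tool [ 1.3631 -1.1124 -1.5271] yaw 73.72447405714415 q6 0.08394366837031006
scene best deg [  5 125 124   4   3 123] [18.9 18.9 19.  19.  19.6 19.6] mean 59.8 @0 27.6
side best deg [  5 125 124   4   6 126] [23.8 23.8 24.4 24.4 25.5 25.5] mean 68.9 @0 37.9
```

```bash
cat > w.py <<'E'
from h import *
np.set_printoptions(precision=4,suppress=True)
c=cam("wrist");im=manip.read_camera("wrist");o=manip.get_obs();T=R.from_rotvec(o["ee_rot"]).as_matrix()
print("TCP",o["tool_pos"],"px",np.round(proj("",o["tool_pos"],c)))
for l in("peg0","jaw0"):
    for x in manip.landmark_of(l,"wrist")[:4]:
      P=atz("",x["centre"][1],x["centre"][0],.12 if l=="peg0" else .084,c); d=P[:2]-[.551,-.046]; print(l,round(x["p"],2),np.round(x["centre"]),P,"r",np.hypot(*d).round(3),"az",np.degrees(np.arctan2(d[1],d[0])).round(1),"rel TCP tool mm",(1000*T.T@(P-o["tool_pos"])).round(0))
g=cv2.cvtColor(im,cv2.COLOR_RGB2GRAY)
for r in range(180,300,6): print(r," ".join("%3d"%g[r,k] for k in range(220,340,5)))
E
python3 w.py
```

```text
TCP [ 0.6595 -0.0632  0.0947] px [274. 244.]
peg0 0.83 [240. 270.] [ 0.6614 -0.0493  0.12  ] r 0.11 az -1.7 rel TCP tool mm [ 14.  -2. -25.]
jaw0 0.76 [271.  41.] [ 0.4996 -0.0431  0.084 ] r 0.051 az 176.7 rel TCP tool mm [ -25. -159.   10.]
jaw0 0.73 [178. 124.] [0.5814 0.0004 0.084 ] r 0.055 az 56.8 rel TCP tool mm [ 39. -93.  10.]
jaw0 0.61 [305. 177.] [ 0.5781 -0.0943  0.084 ] r 0.055 az -60.7 rel TCP tool mm [-52. -70.  10.]
180 157 152 152 152 151 155 157 160 159 157 157 159 136 135 133 135 133 135 133 133 134 135 134 134
186 155 156 157 157 156 155 151 151 152 156 158 161 161 129 134 133 133 134 134 134 134 134 134 134
192 156 156 154 153 153 156 157 158 157 156 154 150 153 129 135 134 133 135 135 130 134 134 105  98
198 150 152 156 158 157 157 157 154 155 157 157 159 157 156 133 134 134 134 135 133 133  97  97  97
204 152 153 154 154 150 153 156 158 112  67  69  70  72 158 126 133 134 134 134 133 128  92  95  97
210 152 153 150 150 152 152 154 141  71  80  81  82  78  81 143 133 135 134 133 135 109  92  94  95
216 155 152 151 151 152 154 153  93  78  81  80  80  81  68 154 13
[... 633 characters left out ...]

258 151 151 150 150 153 152 149  46  46  85  83  45  69  83  73  49  65 203 208 210 210 209 210 210
264 153 153 153 154 150 150  54  49  48  83  85  44  66  84  78  47  51 188 208 209 209 208 210 209
270 148 153 150 151 151 153  47  49  50  84  83  44  64  84  84  51  51 113 209 210 211 209 210 210
276 229 228 230 147 150 144  48  46  55  84  83  42  62  82  85  48  46  56 209 208 209 209 210 210
282 231 230 225 149 147 115  48  44  51  99 117  47  76 115  76  43  44  46 211 209 208 209 210 209
288 229 227 229 228 220  43  43  44  45  43  63  47  81  40  45  47  45  47  52 209 209 209 209 210
294 146 229 229 220  55  44  45  46  41  39  40  53  46  38  42  45  46  47  48 132 209 208 211  53
```

Pushing with the closed fingers from the side slips past the peg. I'll straddle and grip a peg between the pads instead, using the peg at about 118° so the camera stays outboard.

```bash
python3 -m crank '[[1,0,0,-3,0,0,0],[1,0,0,-3.4,0,0,-7.5],[1,0,0,-3.4,0,0,-7.5],[0.6,0,0,-3.4,0,0,-7.5],[0.6,0,0,-3.4,0,0,-7.5],[0.6,0,0,-3.4,0,0,-7.5],[0.6,0,0,0,0,0,-7.5],[0.6,3.49,-1.71,0,0,0,0],[0.6,3.49,-1.71,0,0,0,0],[0.6,3.49,-1.71,0,0,0,0],[0.6,3.49,-1.71,0,0,0,0],[0.6,3.49,-1.71,0,0,0,0],[0.6,0,0,4,0,0,0],[0.6,0,0,4,0,0,0],[0.6,0,0,3.5,0,0,0],[0.6,0,0,3.5,0,0,0],[0.6,0,0,0,0,0,0],[0.6,0,0,0,0,0,0]]' 20; python3 k.py; python3 w.py | head -6; python3 rot.py; python3 v.py | grep -v wrist
```

```text
time: 47.45
tool_pos: [0.4989, 0.0505, 0.1432]
ee_rot: [-1.597, -2.704, -0.001]
force: [0.8, -0.1, 0.4]
width: 0.0337
gripper_force: 0.0
pos [0.4989 0.0505 0.1432] tool-frame offset t,rho mm [109.6505   0.9286] F tool [-0.4851  0.5924 -0.3742] yaw 118.87130531079823 q6 -0.5442411409512278
TCP [0.5005 0.0504 0.1449] px [276. 245.]
peg0 0.71 [230. 280.] [0.5028 0.0513 0.12  ] r 0.109 az 116.4 rel TCP tool mm [-0.  2. 25.]
peg0 0.67 [400. 165.] [ 0.493 -0.133  0.12 ] r 0.105 az -123.7 rel TCP tool mm [-157.  -95.   25.]
peg0 0.41 [275. 277.] [0.5182 0.0196 0.12  ] r 0.073 az 116.5 rel TCP tool mm [-35.   1.  25.]
jaw0 0.27 [233. 279.] [0.5105 0.0364 0.084 ] r 0.092 az 116.2 rel TCP tool mm [-17.   2.  61.]
180 126 126 126 122 125 124 124 126 125 126 125 124 123 126 124 125 125 127 126 125 125 126 126 127
scene best deg [  6 126 125   5   7 127] [19.9 19.9 20.  20.  21.  21. ] mean 77.7 @0 34.6
side best deg [  5 125 124   4   6 126] [24.7 24.7 25.8 25.8 26.2 26.2] mean 66.4 @0 41.8
vase_mouth scene [179.5, 296.2] 0.95
vase_mouth side [250.2, 274.7] 0.31
vase_mouth [0.4512 0.1055 0.1228] miss mm [np.float64(2.4), np.float64(2.4)]
vase scene [225.2, 297.1] 0.77
vase side [227.5, 278.5] 0.74
vase [ 0.5471 -0.0483  0.0924] miss mm [np.float64(2.1), np.float64(5.3), np.float64(3.4)]
len 0.1838112850460502 az 121.9565887218713 elev 9.53074948038989
```

```bash
python3 -m crank '[[0.6,0,0.15,2,0,0,0],[0.6,0,0,2,0,0,0],[0.6,0,0,1,0,0,0],[0.6,0,0,0,0,0,0],[0.75,0,0,0,0,0,0],[0.85,0,0,0,0,0,0],[0.9,0,0,0,0,0,0],[0.9,0,0,0,0,0,0]]' 20; python3 k.py
```

```text
time: 48.95
tool_pos: [0.5022, 0.0511, 0.095]
ee_rot: [1.597, 2.702, 0.005]
force: [-0.6, -0.1, 4.4]
width: 0.0084
gripper_force: 1.8
pos [0.5022 0.0511 0.095 ] tool-frame offset t,rho mm [108.5899   4.127 ] F tool [ 0.1926 -0.6059 -4.4077] yaw 118.83974694339614 q6 -0.5424239717160629
```

```bash
python3 rot.py; python3 w.py | head -24
```

```text
scene best deg [  5 125 126   6   7 127] [18.5 18.5 18.7 18.7 20.1 20.1] mean 77.9 @0 34.1
side best deg [  9 129 128   8   7 127] [18.5 18.5 18.7 18.7 20.  20. ] mean 62.2 @0 49.8
TCP [0.5022 0.0511 0.095 ] px [274. 242.]
peg0 0.96 [262. 278.] [0.504 0.052 0.12 ] r 0.109 az 115.6 rel TCP tool mm [ -0.   2. -25.]
180 127 126 128 127 129 127 127 127 129 130 129 129 130 128 128 127 128 130 128 129 129 129 130 132
186 129 130 127 127 128 129 126 126 129 128 128 126 128 126 127 130 129 128 129 129 129 130 130 132
192 127 126 127 128 129 127 126 127 126 128 128 129 128 129 127 128 129 128 128 128 130 130 128 129
198 128 128 128 126 128 127 126 127 127 127 128 126 128 129 129 127 128 127 130 128 127 128 129 129
204 128 127 130 128 127 127 127 127 128 128 130 128 128 128 128 127 126 127 128 129 129 128 128 128
210 130 130 126 127 127 117  91  86  84  79  74  70  64  66  86 110 126 129 127 127 129 128 129 130
216 127 103  72  68  79  88  90  92  96  94  92  91  93  92  91  90  91  87  72  68  79 127 128 128
222  94 103 117 134 147 143 146 146 143 146 109  96 133 148 144 148 148 148 141 112  
[... 514 characters left out ...]

258 145 143 143 142 142  49  42  77  79  49 120 119 118  72  78  79  47  42 105 146 144 146 145 143
264 143 144 142 144  92  44  42  80  79  43 112 116 117  59  73  78  67  43  42 145 146 146 147 139
270 140 143 142 143  47  46  45  80  80  37 112 117 116  64  62  79  78  46  47 119 143 144 144 146
276 138 142 146 145  42  44  53  80  77  40 138 142 144  71  55  76  78  43  40  56 143 144 144 143
282 138 140 141 115  43  40  46 103 119  45 140 142 138  76  68 118  74  39  39  37 148 141 144 144
288 141 139  90  44  44  40  42  44  91  46 145 142 144  83  73  41  34  39  41  42  38 143 141 143
294 221 118  41  43  43  42  39  36  38  47 144 142 140  98  46  39  38  37  37  38  38  68 138 140
```

The fingers are resting on top of the peg, so the real fingertips end about 25 mm short of the nominal TCP. That explains the earlier slips. I'll open, go lower in force-checked steps and re-grip.

```bash
python3 -m crank '[[0.55,0,0,-0.3,0,0,0],[0.55,0,0.2,0,0,0,0],[0.55,0,0,0.8,0,0,0],[0.55,0,0,0.6,0,0,0],[0.55,0,0,0,0,0,0]]' 20; python3 -m crank '[[0.55,0,0,0.5,0,0,0],[0.55,0,0,0,0,0,0]]'; python3 -m crank '[[0.65,0,0,0.4,0,0,0],[0.75,0,0,0,0,0,0],[0.85,0,0,0,0,0,0],[0.95,0,0,0,0,0,0],[0.95,0,0,0,0,0,0]]'; python3 k.py
```

```text
time: 49.7
tool_pos: [0.501, 0.0522, 0.0806]
ee_rot: [-1.597, -2.702, 0.0]
force: [-0.1, 0.8, -0.8]
width: 0.0382
gripper_force: 0.0
time: 49.9
tool_pos: [0.5021, 0.0521, 0.0767]
ee_rot: [-1.598, -2.704, -0.001]
force: [0.2, 0.5, -0.2]
width: 0.038
gripper_force: 0.0
time: 50.4
tool_pos: [0.5019, 0.0519, 0.0734]
ee_rot: [-1.598, -2.704, -0.0]
force: [-2.7, -2.1, 1.1]
width: 0.0149
gripper_force: 20.7
pos [0.5019 0.0519 0.0734] tool-frame offset t,rho mm [109.4541   4.2337] F tool [-0.5539 -3.4118 -1.0564] yaw 118.84745903613752 q6 -0.5403904169621777
```

The peg is gripped at 15 mm and 20 N. I'll turn clockwise along the arc.

```bash
python3 -m crank '[[0.95,-0.02,0.38,0,0,0,2],[0.95,-0.045,0.753,0,0,0,4],[0.95,-0.045,0.753,0,0,0,4],[0.95,-0.045,0.753,0,0,0,4],[0.95,-0.045,0.753,0,0,0,4],[0.95,-0.045,0.753,0,0,0,4],[0.95,-0.045,0.753,0,0,0,4]]' 20; python3 k.py; python3 rot.py
```

```text
time: 51.1
tool_pos: [0.5489, 0.0641, 0.0734]
ee_rot: [-2.167, -2.272, 0.001]
force: [-3.8, -0.8, 2.1]
width: 0.015
gripper_force: 20.8
pos [0.5489 0.0641 0.0734] tool-frame offset t,rho mm [110.0574   3.0926] F tool [-0.6579 -3.8449 -2.143 ] yaw 92.70572584420928 q6 -0.0587128796237904
scene best deg [32 31 33 30 34 29] [1.8 1.9 1.9 2.8 3.9 5.2] mean 75.5 @0 95.0
side best deg [30 29 31 28 32 36] [23.9 24.1 24.3 24.7 25.  25. ] mean 61.7 @0 67.1
```

```bash
python3 -m crank '[[0.95,-0.045,0.753,0,0,0,4],[0.95,-0.045,0.753,0,0,0,4],[0.95,-0.045,0.753,0,0,0,4],[0.95,-0.045,0.753,0,0,0,4],[0.95,-0.045,0.753,0,0,0,4],[0.95,-0.045,0.753,0,0,0,4],[0.95,-0.045,0.753,0,0,0,4],[0.95,-0.045,0.753,0,0,0,4],[0.95,-0.045,0.753,0,0,0,4],[0.95,-0.045,0.753,0,0,0,4],[0.95,-0.045,0.753,0,0,0,4],[0.95,-0.03,0.565,0,0,0,3]]'; python3 k.py; python3 rot.py;python3 v.py | grep -v wrist
```

```text
time: 52.4
tool_pos: [0.6291, 0.0326, 0.0734]
ee_rot: [-2.891, -1.222, -0.001]
force: [-2.5, 1.2, 0.3]
width: 0.0148
gripper_force: 20.7
pos [0.6291 0.0326 0.0734] tool-frame offset t,rho mm [110.829    1.2226] F tool [-0.8376 -2.6396 -0.2724] yaw 45.8100769506219 q6 0.7087093498411416
scene best deg [78 79 77 80 76 81] [-0.9 -0.3  0.3  2.9  3.1  8.5] mean 74.9 @0 87.3
side best deg [80 79 81 78 82 77] [30.3 30.6 31.7 32.2 33.5 34.6] mean 74.5 @0 89.9
vase_mouth scene [177.5, 296.0] 0.84
vase_mouth side [193.4, 276.6] 0.89
vase_mouth [ 0.5932 -0.0132  0.2147] miss mm [np.float64(63.4), np.float64(56.8), np.float64(118.2)]
vase scene [224.6, 298.0] 0.87
vase side [229.6, 275.1] 0.91
vase [ 0.5486 -0.04    0.0892] miss mm [np.float64(1.0), np.float64(1.0)]
len 0.13587553757851437 az 30.96745910189984 elev 67.46980780813135
```

```bash
python3 -m crank '[[0.95,-0.03,0.565,0,0,0,3],[0.95,-0.03,0.565,0,0,0,3],[0.95,-0.03,0.565,0,0,0,3],[0.95,-0.03,0.565,0,0,0,3],[0.95,0,0,0,0,0,0]]'; python3 k.py; python3 -m crank '[[0.95,-0.02,0.377,0,0,0,2],[0.95,-0.02,0.377,0,0,0,2],[0.95,0,0,0,0,0,0]]'; python3 k.py
```

```text
time: 53.45
tool_pos: [0.6439, 0.0145, 0.0735]
ee_rot: [-3.004, -0.914, -0.003]
force: [1.9, 1.5, -4.0]
width: 0.015
gripper_force: 20.3
pos [0.6439 0.0145 0.0735] tool-frame offset t,rho mm [110.8528   1.4466] F tool [ 2.4654 -0.1888  4.0172] yaw 33.840212576398564 q6 0.8915203505158407
time: 53.75
tool_pos: [0.6476, 0.0083, 0.0735]
ee_rot: [-3.034, -0.81, -0.004]
force: [1.0, 3.1, -4.2]
width: 0.0151
gripper_force: 20.2
pos [0.6476 0.0083 0.0735] tool-frame offset t,rho mm [110.8337   1.1   ] F tool [ 2.4192 -2.1617  4.2528] yaw 29.89334724779454 q6 0.9510002429113914
```

```bash
python3 -m crank '[[0.95,-0.01,0.19,0,0,0,1],[0.95,-0.01,0.19,0,0,0,1],[0.95,0,0,0,0,0,0]]'; python3 k.py; python3 -m crank '[[0.95,-0.01,0.19,0,0,0,1],[0.95,-0.01,0.19,0,0,0,1],[0.95,0,0,0,0,0,0]]'; python3 k.py; python3 rot.py
```

```text
time: 54.05
tool_pos: [0.6496, 0.0047, 0.0735]
ee_rot: [-3.048, -0.755, -0.004]
force: [2.5, 3.9, -7.5]
width: 0.015
gripper_force: 20.1
pos [0.6496 0.0047 0.0735] tool-frame offset t,rho mm [110.8577   1.1321] F tool [ 4.0541 -2.2642  7.539 ] yaw 27.814340642446464 q6 0.9821793042595282
time: 54.35
tool_pos: [0.6513, 0.0012, 0.0735]
ee_rot: [-3.061, -0.701, -0.005]
force: [3.4, 4.2, -6.3]
width: 0.0155
gripper_force: 20.1
pos [0.6513 0.0012 0.0735] tool-frame offset t,rho mm [110.8406   1.1454] F tool [ 4.8924 -2.2575  6.365 ] yaw 25.810234228151188 q6 1.0119848063761774
scene best deg [ 97  96  98  95  99 100] [-0.1  0.5  0.9  2.5  3.1  6.2] mean 76.3 @0 82.4
side best deg [ 98  99  97 100  96 101] [21.7 22.1 22.5 23.3 25.7 26.3] mean 75.3 @0 88.7
```

The plate is at about 98°. For clean force readings I'll loosen the fingers and push with one pad.

```bash
python3 -m crank '[[0.72,0,0,0,0,0,0],[0.72,0,0,0,0,0,0],[0.72,0,0.2,0,0,0,0],[0.72,0,0.2,0,0,0,0],[0.72,0,0,0,0,0,0]]'; python3 k.py; python3 -m crank '[[0.72,-0.01,0.19,0,0,0,1],[0.72,-0.01,0.19,0,0,0,1],[0.72,0,0,0,0,0,0]]'; python3 k.py
```

```text
time: 54.95
tool_pos: [0.6528, -0.0027, 0.0746]
ee_rot: [-3.061, -0.701, -0.003]
force: [-1.1, 2.8, 0.9]
width: 0.024
gripper_force: 1.3
pos [ 0.6528 -0.0027  0.0746] tool-frame offset t,rho mm [110.4554   5.3615] F tool [ 0.2469 -2.9969 -0.918 ] yaw 25.805958203974598 q6 1.006534983924019
time: 55.25
tool_pos: [0.6542, -0.0062, 0.0741]
ee_rot: [-3.073, -0.648, -0.003]
force: [-2.1, 4.3, 2.6]
width: 0.0239
gripper_force: 2.1
pos [ 0.6542 -0.0062  0.0741] tool-frame offset t,rho mm [110.4781   5.2674] F tool [-0.1725 -4.7886 -2.5583] yaw 23.80091002579835 q6 1.0368451929854148
```

```bash
python3 -m crank '[[0.72,-0.01,0.19,0,0,0,1],[0.72,0,0,0,0,0,0]]'; python3 k.py; python3 -m crank '[[0.72,-0.01,0.19,0,0,0,1],[0.72,0,0,0,0,0,0]]'; python3 k.py
```

```text
time: 55.45
tool_pos: [0.655, -0.0083, 0.0739]
ee_rot: [-3.079, -0.621, -0.003]
force: [-0.6, 4.7, 3.1]
width: 0.0241
gripper_force: 2.1
pos [ 0.655  -0.0083  0.0739] tool-frame offset t,rho mm [110.4567   5.5196] F tool [ 1.2173 -4.549  -3.1252] yaw 22.799948193610266 q6 1.0516533122042524
time: 55.65
tool_pos: [0.6557, -0.0102, 0.0739]
ee_rot: [-3.084, -0.594, -0.003]
force: [-0.0, 3.4, 2.1]
width: 0.0241
gripper_force: 2.0
pos [ 0.6557 -0.0102  0.0739] tool-frame offset t,rho mm [110.4667   5.6257] F tool [ 1.2587 -3.1806 -2.0586] yaw 21.799936123749244 q6 1.0665190104389075
```

```bash
for i in a; do python3 -m crank '[[0.72,-0.01,0.19,0,0,0,1],[0.72,-0.01,0.19,0,0,0,1],[0.72,0,0,0,0,0,0]]'; done; python3 k.py; python3 -m crank '[[0.72,-0.01,0.19,0,0,0,1],[0.72,0,0,0,0,0,0]]'; python3 k.py
```

```text
time: 55.95
tool_pos: [0.6569, -0.0141, 0.0738]
ee_rot: [-3.094, -0.54, -0.003]
force: [-1.0, 3.7, 2.1]
width: 0.0241
gripper_force: 1.9
pos [ 0.6569 -0.0141  0.0738] tool-frame offset t,rho mm [110.4246   5.7901] F tool [ 0.3423 -3.8543 -2.134 ] yaw 19.79233608643552 q6 1.0961717079723146
time: 56.15
tool_pos: [0.6573, -0.0158, 0.0738]
ee_rot: [-3.099, -0.513, -0.003]
force: [0.2, 4.3, 3.2]
width: 0.024
gripper_force: 1.9
pos [ 0.6573 -0.0158  0.0738] tool-frame offset t,rho mm [110.4158   5.6426] F tool [ 1.5888 -4.0469 -3.222 ] yaw 18.798746974382244 q6 1.1109289164003626
```

```bash
python3 -m crank '[[0.72,-0.01,0.19,0,0,0,1],[0.72,0,0,0,0,0,0]]'; python3 k.py; python3 rot.py; python3 v.py | grep -v wrist
```

```text
time: 56.35
tool_pos: [0.6578, -0.0176, 0.0738]
ee_rot: [-3.103, -0.486, -0.003]
force: [-0.1, 3.8, 2.8]
width: 0.0241
gripper_force: 2.0
pos [ 0.6578 -0.0176  0.0738] tool-frame offset t,rho mm [110.3948   5.573 ] F tool [ 1.1077 -3.6866 -2.81  ] yaw 17.800359462908677 q6 1.1257328251148482
scene best deg [106 105 107 104 108 103] [1.4 2.1 2.6 3.6 4.7 7.5] mean 75.7 @0 76.8
side best deg [106 107 105 108 104 109] [22.8 23.1 23.7 24.  26.5 26.8] mean 72.5 @0 69.1
vase_mouth scene [180.1, 297.3] 0.98
vase_mouth side [194.7, 280.1] 0.58
vase_mouth [ 0.5397 -0.0442  0.2295] miss mm [np.float64(5.0), np.float64(5.0)]
vase scene [225.5, 299.5] 0.66
vase side [230.1, 275.2] 0.8
vase [ 0.5507 -0.0398  0.0867] miss mm [np.float64(1.2), np.float64(1.2)]
len 0.14335893355061446 az -158.198710686228 elev 85.26045392857692
```

```bash
python3 -m crank '[[0.72,-0.01,0.19,0,0,0,1],[0.72,0,0,0,0,0,0]]'; python3 -m crank '[[0.72,-0.01,0.19,0,0,0,1],[0.72,0,0,0,0,0,0]]'; python3 k.py
```

```text
time: 57.1
tool_pos: [0.6578, -0.0189, 0.0736]
ee_rot: [-3.106, -0.459, -0.001]
force: [0.1, 3.3, 1.6]
width: 0.024
gripper_force: 2.1
time: 57.3
tool_pos: [0.6582, -0.0206, 0.0736]
ee_rot: [-3.11, -0.431, -0.001]
force: [-0.4, 4.2, 2.1]
width: 0.0239
gripper_force: 2.5
pos [ 0.6582 -0.0206  0.0736] tool-frame offset t,rho mm [110.0509   4.6831] F tool [ 0.8148 -4.1825 -2.1231] yaw 15.792867665241479 q6 1.1553156167488159
```

```bash
python3 -m crank '[[0.72,-0.01,0.19,0,0,0,1],[0.72,0,0,0,0,0,0]]'; python3 k.py; python3 -m crank '[[0.72,0,0.1,0,0,0,0.5],[0.72,0,0,0,0,0,0]]'; python3 k.py
```

```text
time: 57.5
tool_pos: [0.6581, -0.0212, 0.0735]
ee_rot: [-3.111, -0.404, 0.0]
force: [-1.8, 7.5, 2.6]
width: 0.0233
gripper_force: 3.8
pos [ 0.6581 -0.0212  0.0735] tool-frame offset t,rho mm [109.9287   3.3557] F tool [ 0.1938 -7.7426 -2.5709] yaw 14.782969481876304 q6 1.1700421342842424
time: 57.7
tool_pos: [0.6581, -0.0214, 0.0735]
ee_rot: [-3.112, -0.39, 0.001]
force: [-1.8, 9.8, 3.6]
width: 0.0237
gripper_force: 4.6
pos [ 0.6581 -0.0214  0.0735] tool-frame offset t,rho mm [109.8536   2.5719] F tool [ 0.6803 -9.9754 -3.5071] yaw 14.297136011193258 q6 1.1771965753333902
```

The jaws have bitten, with about 10 N at the peg. I'll back off, rise and verify.

```bash
python3 -m crank '[[0.72,0,-0.3,0,0,0,0],[0.5,0,-0.3,0,0,0,0],[0.5,0,0,0,0,0,0],[0.5,0,0,0,0,0,0]]'; python3 k.py; python3 -m crank '[[0.5,0,0,-2,0,0,0],[0.5,0,0,-3,0,0,0],[0.5,0,0,-4,0,0,0],[0.5,2,0,-4,0,0,0],[0.5,4,0,-4,0,0,0],[0.5,4,0,-3,0,0,0],[0.5,0,0,0,0,0,0]]'; python3 rot.py; python3 v.py
python3 - <<'E'
from h import *
np.set_printoptions(precision=4,suppress=True)
# axis tilt from sil: vase body edges in scene/side: compare mouth vs expected over centre
for n in("scene","side"):
  c=cam(n); print(n,"expected mouth",np.round(proj("",[.551,-.046,.234],c),1),"foot",np.round(proj("",[.551,-.046,.084],c),1))
E
```

```text
time: 58.1
tool_pos: [0.6576, -0.0189, 0.0735]
ee_rot: [3.117, 0.392, 0.002]
force: [0.0, -0.6, 0.3]
width: 0.0427
gripper_force: 0.0
pos [ 0.6576 -0.0189  0.0735] tool-frame offset t,rho mm [110.0353   0.0997] F tool [-0.1112  0.6183 -0.3417] yaw 14.325493791119076 q6 1.1853445730952006
time: 58.8
tool_pos: [0.7565, 0.0055, 0.276]
ee_rot: [3.115, 0.393, 0.024]
force: [0.4, 0.6, 0.9]
width: 0.0425
gripper_force: 0.0
scene best deg [107 108 106 109 110 105] [ 8.4  8.5  9.2 10.1 12.4 12.5] mean 80.4 @0 68.9
side best deg [108 107 109 110 106 105] [23.2 24.3 24.4 26.2 26.3 29.5] mean 76.9 @0 86.8
vase_mouth scene [177.1, 297.9] 0.87
vase_mouth side [195.2, 275.3] 0.87
vase_mouth [ 0.5413 -0.0305  0.2322] miss mm [np.float64(1.9), np.float64(1.9)]
vase scene [228.4, 298.2] 0.89
vase side [229.5, 276.7] 0.72
vase wrist [318.5, 277.1] 0.9
vase [ 0.5525 -0.0484  0.0825] miss mm [np.float64(0.9), np.float64(3.4), np.float64(3.0)]
len 0.15122579524582638 az 122.06218970050516 elev 81.95737037455665
scene expected mouth [298.8 180.3] foot [298.  227.6]
side expected mouth [276.2 192.3] foot [275.8 229.9]
```

Run:
```python
from h import *
np.set_printoptions(precision=4,suppress=True)
A={n:[] for n in("scene","side")}
for _ in range(6):
  for n in A:
    manip.read_camera(n); x=manip.landmark_of("vase_mouth",n)
    if x: A[n].append(x[0]["centre"])
m={n:np.median(A[n],0) for n in A}; print(m,{n:np.std(A[n],0).round(1) for n in A})
print(tri(ray("scene",*m["scene"][::-1]),ray("side",*m["side"][::-1])))
o=manip.get_obs();print(o["time"])
```

```text
{'scene': array([179.55, 300.15]), 'side': array([193.  , 275.35])} {'scene': array([1., 1.]), 'side': array([56.8, 10.5])}
(array([ 0.5512, -0.0407,  0.2334]), np.float64(0.0007787841357842569))
60.55
```

```bash
python3 -c "
from bench import manip
print(manip.sign_off())"
```

```text
the job is handed in; nothing more can be done
None
```

The vase stands upright in the centre of the grey chuck, held by the jaws with about 10 N at the peg, and the job was handed in at about 60.6 s; on the way I knocked the vase flat once, its neck slipped out of the gripper once, and about 14 N came on its lip, so I can't rule out a mark on it.

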